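# Gauge two compass bushings and sort them by fit

## Robot

A 6-joint arm with a two-finger parallel gripper is mounted at the origin on the work surface. World frame = base frame: x ahead of the robot, y to its left, z up, the work surface at z = 0. Lengths are in m, angles in rad, forces in N, time in s.
With the tool pointing down it reaches from about 0.3 to 0.85 m from the base axis. Payload 5.4 kg.
Tool frame: the origin (TCP) lies midway between the tips of the shut fingers; the grasp point (between the pads) lies 19 mm behind it; x points along the fingers, z is the direction in which the jaws open and shut, and the axes are right-handed (so a half turn about x gives the same grasp; the last joint's range is limited). The gripper opens to 85 mm and grips with 20 to 120 N. Pads are 22 mm wide; open, the fingers measure 114 mm over their backs; the gripper's body (76 mm by 85 mm) begins 54 mm behind the grasp point. The pads swing forward as they close: fully open they stand 13 mm farther back than shut.
Start: joints at [-1.345, 0.158, 1.597, -0, 1.386, -0.21], TCP at [0.243, -0.521, 0.207] pointing down, gripper open.
Joint ranges: [-2.91, 2.91], [-0.94, 2.29], [0.18, 2.7], [-1.29, 4.43], [0.17, 2.64], [-3, 3]. Speed limits (rad/s): [2.57, 2.57, 3.14, 3.14, 3.14, 3.14].

## Interface

Orientations are given as [roll, pitch, yaw] about the fixed x, y, z axes, in that order (R = Rz(yaw) Ry(pitch) Rx(roll)).
In Python, from plant import * gives the robot as it stands.
- The arm moves only by the tool drive_tool, never from a script. Its argument "moves" is text: rows parted by semicolons, each of 5 numbers parted by spaces: the shift along the tool's x, y, z in m, then the turn about the tool's x in rad, then the opening in per cent of the stroke, from 0 (shut) to 100 (fully open). In form: tx ty tz turn hand; .... A call has 1 to 5 rows; each row shifts and turns the commanded pose from where the row before left it, along the tool's axes as they then stand; what a row does not reach is not made up. A row lasts 1/10 s, in which the tool goes at most 50 mm and 8.59 degrees, less where a joint would pass 70% of its speed; a pose out of reach is approached as far as the arm can. A call is refused whole if a number of a shift passes 0.05 or a number of a turn 0.15, either way. A call with a gripper value outside its range is refused whole. The fingers move at their own pace and stop on an object; "grip_force" is the grip in N (left out, the last holds). Time passes only in rows, so rows that do not move let the fingers close. It gives the time, the measured TCP pose, the force and the opening at its end, in the units of the state.
- sense(): the state, without advancing time (a new reading comes with each control period).
- grab_frame(name): name is "scene" or "top" or "wrist"; returns a dict with "pixels" (480x640x3 uint8, red, green, blue), "K" (3x3 intrinsics, pixels), "origin" and "orientation" of the camera in the world; the wrist camera has in their place "T_tool_cam" (4x4, takes a point from camera to tool coordinates, whose origin is the TCP and whose axes are the tool frame's). Camera axes: x right, y up, looking along -z (the intrinsics and any distortion apply to the point x, -y, -z); pixel columns grow to the right and rows downward; lengths in m; the calibration is good to about 2 mm. A picture is of the moment at which its call begins: read the wrist's pose just before it. There is no depth.
- job_done(): hands the job in, once; it reports no verdict.
Trained networks look in a picture, given as the dict that the camera call returned (one of the last four; its "shot" number tells which), for a name from the list of things; names that differ only in an ending like _2 or _b are one class to them, and where a whole thing is asked for, a point or a joint stands for the part that bears it (a point fixed in the world has none). Each returns a list of dicts, best first, with "confidence" (0 to 1); they miss things now and then, are a little off and sometimes report something else, mostly with a low value. They report only what shows in the picture. A call takes as long as a camera call. They do not tell look-alikes from the thing itself.
- search_frame(name, picture): "rect" ([left, top, right, bottom] in pixels, round what is visible of it).
- spot_point(name, picture): "uv" ([column, row] in pixels: a listed point, or the origin of a listed thing).
The state is a dict: "time_s": time; "q": joint angles; "joint_velocities": joint speeds; "joint_torque": joint torques, N m; "position": TCP position; "eef_rot": TCP orientation; "force": force on the tool from outside, world axes, zero at the start; "torque": the same for the moment, N m; "opening": opening from 0.0 (shut) to 1.0 (fully open).
Only numpy, scipy, OpenCV 4.12 (cv2) and the standard library are available. Lean on these libraries where they do the work, as an engineer would, in place of code of your own. Each camera call takes 0.05 s, during which the arm holds its last target. There are 200 camera calls.

## Task

Try both bronze bushings, one after the other, on the level steel gauge pin: slide the bushing along the pin until it sits fully home against the upright or will go no farther, without forcing it. The bushing that goes fully home belongs in the round cork-lined brass cap, the one that stops on the tip in the square steel tray; lay the first in its dish before you pick up the second. Lay them down rather than drop them, and leave the compass, the steel square and the bronze capsule ring where they are.

Things in the scene. Friction and masses are not known exactly. Their poses are not given: they have to be found in the camera images.
- bushing_a: Plain bronze bushing (tube) (bushing a): outer diameter 30 mm, length 34 mm. Origin at its centre, x along its bore. Starts lying level on a fixed grey rest (44 x 24 mm, 16 mm high, narrower than the bushing), axis about 29 mm above the table. The two look the same outside; one bore is 18 mm and passes over the pin, the other is 12 mm and does not. The gauge shows which. 0.1 to 0.25 kg.
- bushing_b: Plain bronze bushing (tube) (bushing b): outer diameter 30 mm, length 34 mm. Origin at its centre, x along its bore. Starts lying level on a fixed grey rest (44 x 24 mm, 16 mm high, narrower than the bushing), axis about 29 mm above the table. The two look the same outside; one bore is 18 mm and passes over the pin, the other is 12 mm and does not. The gauge shows which. 0.1 to 0.25 kg.
- gauge: Fixed gauge stand. Origin on the table under the upright's front face; x from the pin's tip to the upright, z up. Aluminium upright: x 0 to 26 mm, 44 mm wide, 92 mm high. Dark foot plate: x -25 to 65 mm, 80 mm wide, 12 mm high. The level steel pin stands out of the upright's face along -x, axis 75 mm above the table: 15 mm diameter for 36 mm, then a 10 mm taper to 5 mm at the tip.
- gauge_home (a point): Point on the pin's axis 17 mm out from the upright's face, 75 mm above the table: the centre of a bushing that sits fully home is here. x along the pin towards the upright.
- pin_tip (a point): Centre of the pin's tip, on its axis, 46 mm out from the upright's face, 75 mm above the table. x along the pin towards the upright. A bushing that does not fit stops when its leading end is about 4 to 7 mm past this point.
- cap_in (a point): Centre of the cork floor of the round brass cap, a fixed shallow dish: outer diameter 110 mm, inner diameter 102 mm, rim 16 mm above the table, cork floor 6 mm above the table.
- tray_in (a point): Centre of the floor of the square steel tray, a fixed shallow dish: 110 mm by 110 mm outside, 102 mm by 102 mm inside, rim 16 mm above the table, floor 4 mm above the table; x and y along its sides.
- compass: White plastic baseplate compass, 100 mm (x) by 56 mm, 14 mm high; origin at the centre of its underside. To be left alone.
- square: Small steel square, legs 75 mm and 55 mm, 8 mm high; origin near the middle of its extent, on the table. To be left alone.
- capsule_ring: Bronze capsule ring, 54 mm across, 10 mm high, lying flat; origin at the centre of its underside. To be left alone.
There are look-alikes about, which are no part of the job. Leave any white look-alike of the bushing_a alone. Several things look just like the part that bears cap_in: the one meant starts farthest to the robot's right.

How it is judged:
On the way, in this order (a step that is already met when the one before it is completed fails the run):
1. with the other still on its rest, one bushing tried on the pin: the fitting one home (centre within 4.5 mm of gauge_home) or the tight one 2 mm or more over the tip (centre within 15 mm of pin_tip) (((distance between bushing_a and gauge_home below 0.0045 m and distance of bushing_b from where it was at the start of the episode below 0.01 m) or (distance between bushing_b and pin_tip below 0.015 m and distance of bushing_a from where it was at the start of the episode below 0.01 m))), for 0.1 s.
2. the first bushing lies in its own dish and the second has been tried on the pin in the same way (((distance between bushing_a and gauge_home below 0.0045 m and (x of bushing_b in the frame of tray_in between -0.042 and 0.042 m and y of bushing_b in the frame of tray_in between -0.042 and 0.042 m and z of bushing_b in the frame of tray_in between 0.008 and 0.021 m and linear speed of bushing_b below 0.03 m/s)) or (distance between bushing_b and pin_tip below 0.015 m and (horizontal distance between bushing_a and cap_in below 0.042 m and z of bushing_a in the frame of cap_in between 0.008 and 0.021 m and linear speed of bushing_a below 0.03 m/s)))), for 0.1 s.
At the end, for the whole second after the job is handed in: The bushing that goes home on the pin is at rest in the round brass cap, the other in the square steel tray, each on the dish's floor, lying or standing (centre within 42 mm of the middle, in the tray along each side, and 8 to 21 mm above the floor; under 0.03 m/s) (horizontal distance between bushing_a and cap_in below 0.042 m and z of bushing_a in the frame of cap_in between 0.008 and 0.021 m and linear speed of each of bushing_a, bushing_b below 0.03 m/s and x of bushing_b in the frame of tray_in between -0.042 and 0.042 m and y of bushing_b in the frame of tray_in between -0.042 and 0.042 m and z of bushing_b in the frame of tray_in between 0.008 and 0.021 m); the robot touches nothing.
It fails at once if a bystander (compass, square or capsule ring) was moved more than 20 mm (distance of any of compass, square, capsule_ring from where it was at the start of the episode above 0.02 m).
It fails at once if a bushing was forced against the gauge with more than 60 N (contact force between any of bushing_a, bushing_b and gauge above 60 N).
It fails at once if a bushing fell: it moved faster than 0.8 m/s while out of the fingers ((linear speed of bushing_a above 0.8 m/s and contact force between bushing_a and the fingers below 0.05 N) or (linear speed of bushing_b above 0.8 m/s and contact force between bushing_b and the fingers below 0.05 N)).
It also fails if it takes over 72 s, if anything falls off the work surface, if the arm or the gripper's body presses on something with over 40 N, if the wrist force passes 120 N, or if a joint passes its speed limit or range.

## Working session

There is one attempt and no reset: what is moved stays moved. The work goes in short steps, Python scripts to look and compute and a tool call to move; the robot and the scene stay as the last step left them, time stands still between calls to the robot, and variables do not carry over. Pictures are saved under pics/ and viewed, about 8 in all and at most 12, crops included, and the job is handed in when it is done.

Besides the shell and the picture viewer there is one more tool, called after "Call:" by a JSON object that holds its "api" and its "payload". drive_tool: Moves the arm, as the interface text tells. Its arguments: {"type":"object","properties":{"moves":{"type":"string"},"grip_force":{"type":"number"}},"required":["moves"]}

```bash
mkdir -p pics; ls; cat > h.py <<'E'
from plant import *
import numpy as np, cv2
from scipy.spatial.transform import Rotation as Ro
def rot(o):
    o=np.array(o,float)
    if o.shape==(3,3): return o
    return Ro.from_euler('xyz',o).as_matrix() if o.size==3 else Ro.from_quat(o).as_matrix()
def cam(f,s=None):
    if 'T_tool_cam' in f:
        T=np.eye(4);T[:3,:3]=rot(s['eef_rot']);T[:3,3]=s['position'];T=T@np.array(f['T_tool_cam']);return T[:3,:3],T[:3,3]
    return rot(f['orientation']),np.array(f['origin'])
def ray(f,uv,s=None):
    R,o=cam(f,s);K=np.array(f['K']);d=np.linalg.inv(K)@[uv[0],uv[1],1];return o,R@[d[0],-d[1],-d[2]]
def atz(f,uv,z,s=None):
    o,d=ray(f,uv,s);return o+d*(z-o[2])/d[2]
def proj(f,p,s=None):
    R,o=cam(f,s);c=R.T@(np.array(p)-o);q=np.array(f['K'])@[c[0],-c[1],-c[2]];return q[:2]/q[2]
def save(f,n): cv2.imwrite('pics/'+n,cv2.cvtColor(f['pixels'],cv2.COLOR_RGB2BGR))
E
python3 - <<'E'
from h import *
s=sense();print(s)
for n in ['scene','top']:
    f=grab_frame(n);save(f,n+'.png');print(n,{k:v for k,v in f.items() if k!='pixels'})
    for t,z in [('bushing_a',.029),('gauge_home',.075),('pin_tip',.075),('gauge',0),('cap_in',.006),('tray_in',.004),('compass',0),('square',0),('capsule_ring',0)]:
        for r in spot_point(t,f)[:5]:
            print(t,np.round(r['uv'],1),round(r['confidence'],2),np.round(atz(f,r['uv'],z),4))
E
```

```text
pics
{'time_s': 0.0, 'q': array([-1.34512682e+00,  1.59031327e-01,  1.59823202e+00,  4.59461147e-06,
        1.38619099e+00, -2.10100960e-01]), 'joint_velocities': array([-4.44562606e-04, -4.24619825e-06,  2.27371622e-03, -3.14922969e-04,
       -1.15612743e-04,  5.60028798e-05]), 'joint_torque': array([-1.20731165e-04, -3.96008134e+01, -3.31428766e+01, -1.72724763e-04,
        8.58636573e-03,  2.48201523e-06]), 'position': array([ 0.24254832, -0.52063573,  0.206427  ]), 'eef_rot': array([2.9290665 , 1.56893463, 1.79403979]), 'force': array([-0.12094197, -0.18678014, -0.1509506 ]), 'torque': array([0.01357712, 0.08201028, 0.06642472]), 'opening': 0.9984955947021399}
scene {'K': array([[466.79326942,   0.        , 317.19591572],
       [  0.        , 466.79326942, 244.06085816],
       [  0.        ,   0.        ,   1.        ]]), 'origin': array([ 1.06078315, -0.14187305,  0.75010717]), 'orientation': array([ 0.65275845, -0.01610824,  1.18147427]), 'shot': 1}
bushing_a [338.7 211.3] 0.64 [0.4929 0.1515 0.029 ]
bushing_a [190.1 244.4] 0.64 [ 0.4653 -0.1506  0.029 ]
bushing_a [356.7 24
[... 782 characters left out ...]
rientation': array([ 0.19201293,  0.04048328, -1.56834158]), 'shot': 2}
bushing_a [438.9 320.3] 0.86 [ 0.4613 -0.1421  0.029 ]
bushing_a [273.8 305.8] 0.82 [0.4874 0.1578 0.029 ]
bushing_a [272.9 265.5] 0.74 [0.5622 0.161  0.029 ]
gauge_home [390.7 218.5] 0.72 [ 0.6397 -0.0555  0.075 ]
pin_tip [388.4 233.8] 0.8 [ 0.6117 -0.0508  0.075 ]
gauge [390.2 221. ] 0.95 [ 0.6526 -0.0612  0.    ]
cap_in [155.9 198.4] 0.88 [0.7002 0.3994 0.006 ]
cap_in [213.5 254.3] 0.61 [0.5877 0.2796 0.006 ]
tray_in [513.1 258.5] 0.71 [ 0.5776 -0.2896  0.004 ]
compass [363.  347.5] 0.72 [ 0.4125 -0.0058  0.    ]
square [253.1 169.9] 0.89 [0.759  0.2088 0.    ]
capsule_ring [434.2 154.7] 0.85 [ 0.7864 -0.1506  0.    ]
```

View pics/top.png

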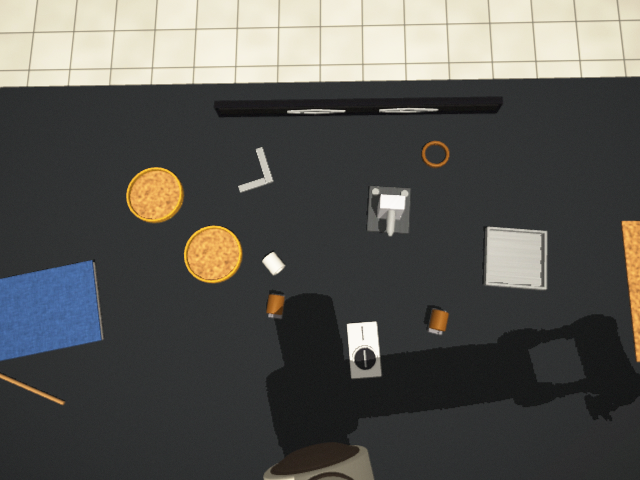

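View pics/scene.png

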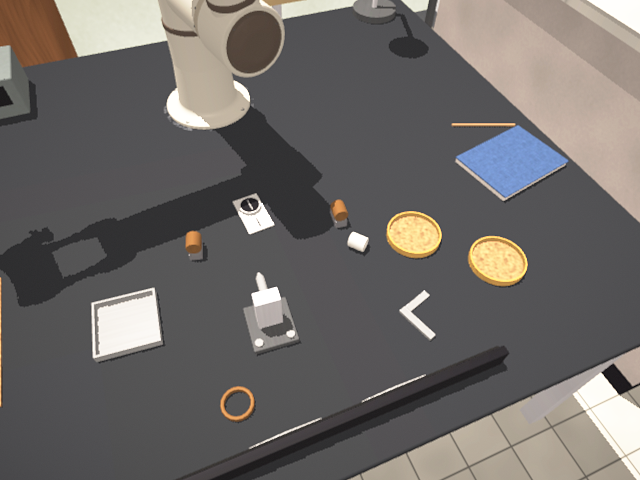

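The top view (480x640) shows:
- **Bronze bushings:** (275,305) and (438,320). The white cylinder at (273,264) is the look-alike, so I leave it alone.
- **Caps:** (213,254), y≈0.28, and (155,198), y≈0.40. Image right is −y, the robot's right, so the cap meant is (213,254). I'll check that in a crop.
- **Gauge and tray:** the gauge is at (390,215) and the tray at (515,258).

Next I check the crop and work out the first move.

```bash
cat >> h.py <<'E'
def plan(p,jaw=None):
    """shift in current tool axes to reach p (world TCP); turn about tool x to bring tool z along jaw (world angle mod pi)"""
    s=sense();R=rot(s['eef_rot']);d=R.T@(np.array(p)-s['position'])
    print('t',round(s['time_s'],2),'pos',np.round(s['position'],4),'zdir deg',round(np.degrees(np.arctan2(R[1,2],R[0,2])),2),'tilt',np.round(R[:,0],4),'shift tool mm',np.round(d*1e3,1),'F',np.round(s['force'],1),'open',round(float(s['opening']),3))
    if jaw is not None:
        v=R.T@[np.cos(jaw),np.sin(jaw),0];a=np.arctan2(-v[1],v[2]);a=(a+np.pi/2)%np.pi-np.pi/2;print('turn rad',round(a,3),'q6',round(s['q'][5],3))
E
python3 - <<'E'
from h import *
f=grab_frame('wrist');print(np.round(f['T_tool_cam'],4))
R=rot(sense()['eef_rot']);print(np.round(R,3))
plan([0.455,-0.146,0.2],np.pi/2)
i=cv2.imread('pics/top.png')
a=cv2.resize(i[160:330,120:320],None,fx=3,fy=3,interpolation=cv2.INTER_CUBIC)[:510]
b=cv2.resize(i[180:350,360:465],None,fx=1.9,fy=3)
cv2.imwrite('pics/crop.png',np.hstack([a,b])) ; print(a.shape,b.shape)
E
```

```text
[[ 4.000e-04  3.025e-01 -9.532e-01 -1.656e-01]
 [ 2.000e-03  9.532e-01  3.025e-01  7.820e-02]
 [ 1.000e+00 -2.000e-03 -2.000e-04  7.000e-04]
 [ 0.000e+00  0.000e+00  0.000e+00  1.000e+00]]
[[ 0.     0.907  0.422]
 [-0.     0.422 -0.907]
 [-1.     0.     0.   ]]
t 1.05 pos [ 0.2427 -0.5213  0.2074] zdir deg -65.03 tilt [ 0. -0. -1.] shift tool mm [   7.4  350.9 -250.6] F [ 0.8 -1.   0.8] open 0.999
turn rad 0.436 q6 -0.21
(510, 600, 3) (510, 200, 3)
```

View pics/crop.png

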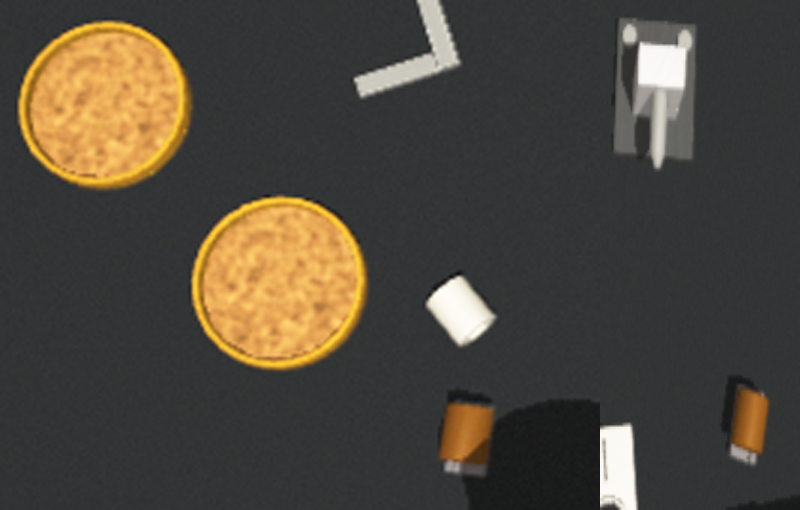

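Crop: the caps are at (105,105) and (280,283). The one farther right, (280,283), is meant, at about (0.588, 0.277). The white decoy is at (460,310), and the bronze bushings on grey rests are at (467,432) and (748,420). Next I hover over the right-hand bushing.

Call:
{"api": "drive_tool", "payload": {"moves": "0.001 0.042 -0.0264 0 60; 0.001 0.042 -0.0264 0 60; 0.001 0.042 -0.0264 0 60; 0.001 0.042 -0.0264 0 60; 0.001 0.042 -0.0264 0 60"}}

```text
time_s: 1.55
position: [0.3781, -0.3113, 0.2026]
eef_rot: [0.384, 1.57, -0.752]
force: [1.4, -0.3, 0.0]
opening: 0.598
```

Call:
{"api": "drive_tool", "payload": {"moves": "0.001 0.042 -0.0264 0 60; 0.001 0.042 -0.0264 0 60; 0.001 0.042 -0.0264 0 60; 0 0.042 -0.0264 0 60; 0 0 0 0.145 60"}}

```text
time_s: 2.05
position: [0.4872, -0.1412, 0.1995]
eef_rot: [2.222, 1.569, 0.946]
force: [-1.2, -1.1, 0.3]
opening: 0.599
```

Call:
{"api": "drive_tool", "payload": {"moves": "0 0 0 0.145 60; 0 0 0 0.145 60; 0 0 0 0 60; 0 0 0 0 60"}}

```text
time_s: 2.45
position: [0.4851, -0.1464, 0.1995]
eef_rot: [1.221, 1.571, -0.345]
force: [0.6, 0.3, -0.0]
opening: 0.603
```

```bash
python3 - <<'E'
from h import *
plan([0.455,-0.146,0.015],np.pi/2)
s=sense();f=grab_frame('wrist');save(f,'w1.png')
for r in spot_point('bushing_a',f)[:3]: print(np.round(r['uv'],1),r['confidence'],np.round(atz(f,r['uv'],.029,s),4))
E
```

```text
t 2.45 pos [ 0.4851 -0.1464  0.1995] zdir deg -89.77 tilt [ 1.e-04 -0.e+00 -1.e+00] shift tool mm [184.5 -30.1  -0.5] F [ 0.6  0.3 -0. ] open 0.603
turn rad 0.004 q6 1.035
[313.4 234.8] 0.95 [ 0.4655 -0.1437  0.029 ]
[  9.5 132.5] 0.81 [0.5654 0.1467 0.029 ]
[ 27.2 209.1] 0.67 [0.491  0.1488 0.029 ]
```

View pics/w1.png

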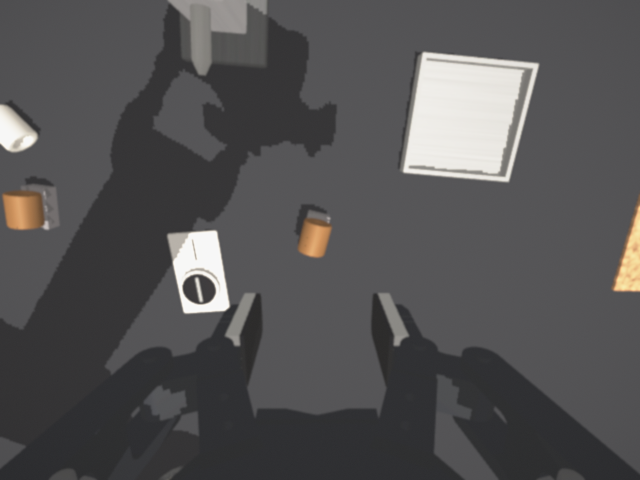

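The wrist view shows the bushing at (314,236), slightly skewed, with its grey rest behind at (318,217). The pin is at (202,50) and the tray at (470,115). I fit the bushing's silhouette for position and yaw.

```bash
cat >> h.py <<'E'
from scipy.optimize import minimize
def sil(f,s,x,y,z,yaw,L=.034,r=.015):
    a=np.array([np.cos(yaw),np.sin(yaw),0]);b=np.array([-a[1],a[0],0]);c=np.array([x,y,z]);t=np.linspace(0,2*np.pi,40)
    P=[c+e*a+r*(np.cos(u)*b+np.sin(u)*np.array([0,0,1])) for e in (-L/2,L/2) for u in t]
    return cv2.convexHull(np.array([proj(f,p,s) for p in P],np.float32))
def bronze(f,uv,w=40):
    h=cv2.cvtColor(f['pixels'],cv2.COLOR_RGB2HSV);m=((h[...,0]<18)&(h[...,1]>110)&(h[...,2]>35)).astype(np.uint8)
    n,l,st,ce=cv2.connectedComponentsWithStats(m);k=min((i for i in range(1,n) if st[i,4]>60),key=lambda i:np.hypot(*(ce[i]-uv)));return (l==k)
def fitb(f,s,uv,x0,z=.029):
    m=bronze(f,uv);S=8;ys,xs=np.nonzero(m);o=np.array([xs.min()-8,ys.min()-8]);wh=np.array([xs.max()-o[0]+9,ys.max()-o[1]+9])
    M=cv2.resize(m[o[1]:o[1]+wh[1],o[0]:o[0]+wh[0]].astype(np.uint8),None,fx=S,fy=S,interpolation=cv2.INTER_NEAREST)
    def cost(q):
        h=sil(f,s,q[0],q[1],z,q[2]*10);im=np.zeros_like(M);cv2.fillConvexPoly(im,np.round((h.reshape(-1,2)-o+.5)*S).astype(np.int32),1)
        return (im^M).sum()/M.sum()
    best=min((minimize(cost,[x0[0],x0[1],(x0[2]+d)/10],method='Nelder-Mead',options=dict(initial_simplex=np.array([x0[0],x0[1],(x0[2]+d)/10])+.006*np.array([[0,0,0],[1,0,0],[0,1,0],[0,0,3]]),xatol=1e-5,fatol=1e-4)) for d in (-.3,0,.3)),key=lambda r:r.fun)
    return np.r_[best.x[:2],np.degrees(best.x[2]*10)],best.fun
E
python3 - <<'E'
from h import *
s=sense();f=grab_frame('wrist');g=grab_frame('top')
print(fitb(f,s,[314,236],[.4655,-.1437,-.2]))
print(fitb(g,s,[438,320],[.4655,-.1437,-.2]))
print(fitb(g,s,[275,305],[.49,.15,0]))
for t in ['pin_tip','gauge_home']:
  for r in spot_point(t,f)[:1]: print(t,np.round(r['uv'],1),r['confidence'],np.round(atz(f,r['uv'],.075,s),4))
for t in ['tray_in']:
  for r in spot_point(t,f)[:1]: print(t,np.round(r['uv'],1),r['confidence'],np.round(atz(f,r['uv'],.004,s),4))
E
```

```text
(array([  0.46208185,  -0.14406585, -13.78195389]), np.float64(0.13066837539432177))
(array([ 0.46545519, -0.13588552, 10.94842581]), np.float64(1.6551159274193548))
(array([ 0.49069847,  0.15566946, -8.32030381]), np.float64(0.05301690251572327))
pin_tip [201.6  75.9] 0.86 [ 0.6084 -0.0561  0.075 ]
gauge_home [201.5  30. ] 0.74 [ 0.6399 -0.0591  0.075 ]
tray_in [462.4 121.2] 0.91 [ 0.579  -0.2946  0.004 ]
```

Call:
{"api": "drive_tool", "payload": {"moves": "0.04 -0.012 -0.0012 0 60; 0.04 -0.011 -0.0012 0 60; 0.02 0 0 0.12 60; 0 0 0 0.125 60; 0 0 0 0 60"}}

```text
time_s: 3.3
position: [0.4615, -0.1436, 0.0986]
eef_rot: [-1.878, 1.569, 2.59]
force: [-0.1, 0.3, 0.2]
opening: 0.597
```

```bash
python3 - <<'E'
from h import *
s=sense();f=grab_frame('wrist');save(f,'w2.png')
uv=proj(f,[.462,-.144,.029],s);x,c=fitb(f,s,uv,[.4625,-.144,-.24]);print(uv,x,c)
plan([x[0],x[1],.015],np.radians(x[2]+90))
im=cv2.imread('pics/w2.png');cv2.polylines(im,[np.round(sil(f,s,x[0],x[1],.029,np.radians(x[2]))).astype(np.int32)],True,(0,255,0),1);cv2.imwrite('pics/w2o.png',im)
E
```

```text
[316.50716331 246.66929208] [  0.46249498  -0.14416653 -12.3672605 ] 0.10589837810440952
t 3.35 pos [ 0.4622 -0.144   0.0995] zdir deg -103.83 tilt [ 1.e-04 -0.e+00 -1.e+00] shift tool mm [84.5  0.4  0.1] F [ 0.6 -0.4 -0.8] open 0.599
turn rad -0.026 q6 1.26
```

View pics/w2o.png

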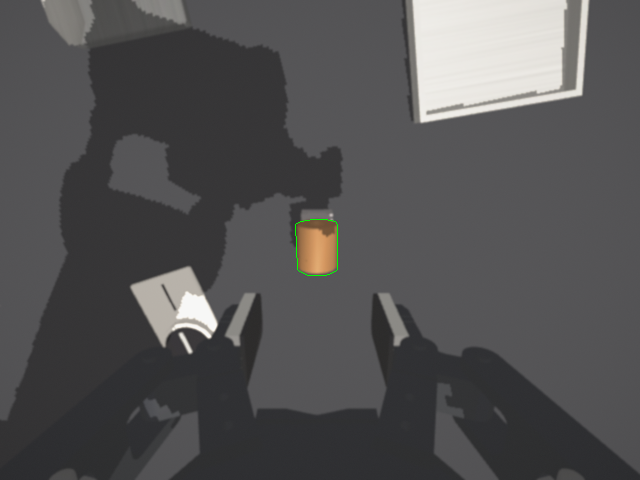

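The fitted outline matches the bushing at (317,248), centred between the jaws. I descend and grip.

Call:
{"api": "drive_tool", "payload": {"moves": "0.03 0 0 -0.02 60; 0.03 0 0 0 60; 0.0245 0 0 0 60; 0 0 0 0 60; 0 0 0 0 0", "grip_force": 40}}

```text
time_s: 3.85
position: [0.4627, -0.1443, 0.0158]
eef_rot: [1.246, 1.57, -0.547]
force: [0.5, 0.4, 0.3]
opening: 0.446
```

Call:
{"api": "drive_tool", "payload": {"moves": "0 0 0 0 0; 0 0 0 0 0; 0 0 0 0 0; 0 0 0 0 0"}}

```text
time_s: 4.25
position: [0.4647, -0.1452, 0.0187]
eef_rot: [1.306, 1.565, -0.488]
force: [-2.8, 2.5, 16.2]
opening: 0.104
```

```bash
python3 - <<'E'
from h import *
s=sense();print(s['opening'],s['force'],s['position'])
f=grab_frame('wrist');g=grab_frame('scene')
a=cv2.cvtColor(f['pixels'],cv2.COLOR_RGB2BGR)[100:400,170:470];b=cv2.cvtColor(g['pixels'],cv2.COLOR_RGB2BGR)[170:320,110:270]
cv2.imwrite('pics/w3.png',np.hstack([cv2.resize(a,(400,400)),cv2.resize(b,(400,400))]))
E
```

```text
0.10434829746642593 [-2.82884568  2.5045142  16.19879097] [ 0.46474292 -0.14522085  0.01871744]
```

View pics/w3.png

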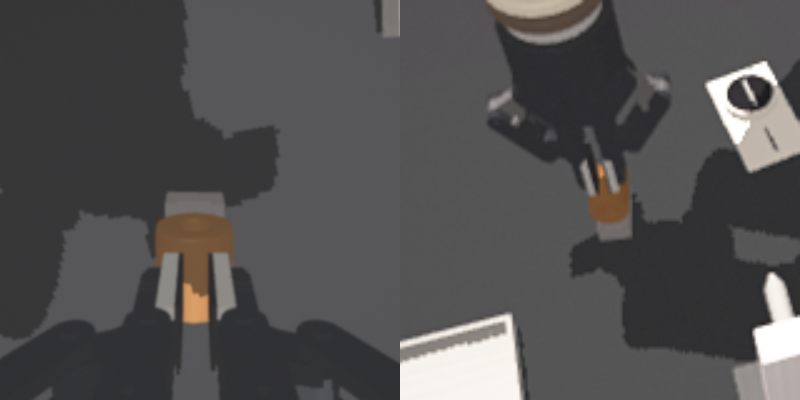

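The jaws are at about 9 mm with some upward force, so they look to be on top of the bushing. I check the geometry by projecting known points into both images.

```bash
python3 - <<'E'
from h import *
s=sense();f=grab_frame('wrist');g=grab_frame('scene');print(np.round(f['K'],1).tolist())
R=rot(s['eef_rot']);p=s['position'];print(np.round(R,3).tolist())
def wc(uv):return ((uv-np.array([170,100]))*4/3).round()
def sc(uv):return (400+(uv[0]-110)*2.5, (uv[1]-170)*400/150)
for n,q in [('tcp',p),('tcp+10up',p+[0,0,.01]),('tcp+25up',p+[0,0,.025]),('bush ctr',np.array([.4625,-.1442,.029])),('top ctr',np.array([.4625,-.1442,.044]))]:
    print(n,wc(proj(f,q,s)),np.round(sc(proj(g,q)),0))
uv=proj(f,[.4625,-.1442,.029],s)
for z in (.024,.029,.034): print(z,fitb(f,s,uv,[.4625,-.144,-.21],z))
a=cv2.cvtColor(f['pixels'],cv2.COLOR_RGB2BGR)[210:390,240:400]
b=cv2.cvtColor(g['pixels'],cv2.COLOR_RGB2BGR)[205:275,160:225]
cv2.imwrite('pics/w4.png',np.hstack([cv2.resize(a,(480,540),interpolation=cv2.INTER_CUBIC),cv2.resize(b,(320,540),interpolation=cv2.INTER_CUBIC)]))
E
```

```text
[[334.5, 0.0, 316.4], [0.0, 334.5, 242.7], [0.0, 0.0, 1.0]]
[[0.005, 0.975, -0.222], [-0.003, -0.222, -0.975], [-1.0, 0.005, 0.001]]
tcp [195. 251.] [610. 204.]
tcp+10up [195. 262.] [607. 196.]
tcp+25up [195. 281.] [603. 183.]
bush ctr [193. 268.] [608. 193.]
top ctr [193. 288.] [604. 180.]
0.024 (array([  0.46084504,  -0.14354218, -14.12330473]), np.float64(0.7733283433133733))
0.029 (array([ 0.46448631, -0.14822472,  9.2637593 ]), np.float64(0.8460142215568862))
0.034 (array([ 0.46749173, -0.14980132, 10.68170514]), np.float64(0.9111152694610778))
```

View pics/w4.png

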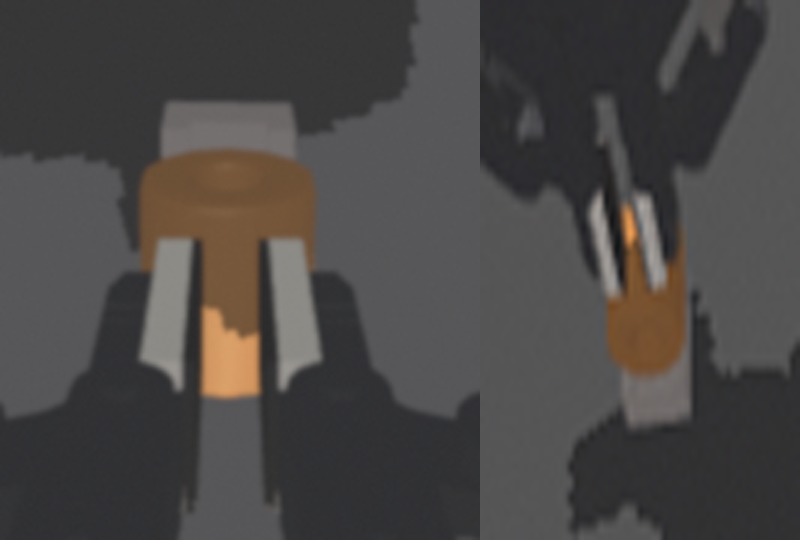

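Both cameras place the fingertips on top of the bushing (z≈0.044), about 25 mm behind the reported TCP. So the tips are higher than the nominal tool geometry says. I lift, reopen and check that the bushing has not moved.

Call:
{"api": "drive_tool", "payload": {"moves": "-0.03 0 0 0 0; -0.03 0 0 0 60; -0.01 0 0 0 60; 0 0 0 0 60; 0 0 0 0 60"}}

```text
time_s: 4.95
position: [0.4617, -0.1437, 0.0843]
eef_rot: [-1.887, 1.57, 2.602]
force: [0.3, -1.0, 0.6]
opening: 0.597
```

```bash
python3 - <<'E'
from h import *
s=sense();f=grab_frame('wrist');g=grab_frame('scene')
uv=proj(f,[.4625,-.1442,.029],s);x,c=fitb(f,s,uv,[.4625,-.144,-.21]);print(uv,x,c)
print('scene fit',fitb(g,s,[191,243],[.4625,-.144,-.21]))
plan([x[0],x[1],.015],np.radians(x[2]+90))
a=cv2.cvtColor(g['pixels'],cv2.COLOR_RGB2BGR)[185:275,150:240]
b=cv2.cvtColor(f['pixels'],cv2.COLOR_RGB2BGR)[190:370,210:420]
cv2.imwrite('pics/w5.png',np.hstack([cv2.resize(a,(400,400),interpolation=cv2.INTER_CUBIC),cv2.resize(b,(400,400),interpolation=cv2.INTER_CUBIC)]))
for h in (0,.01,.02,.03,.04):
  for y in (0,.011): print(h,y,[np.round((proj(g,np.array(s['position'])+rot(s['eef_rot'])@[-h,y,z],s)-[150,185])*400/90) for z in (-.0255,.0255)],[np.round((proj(f,np.array(s['position'])+rot(s['eef_rot'])@[-h,y,z],s)-[210,190])*[400/210,400/180]+[400,0]) for z in (-.0255,.0255)])
E
```

```text
[316.58156953 252.77285259] [  0.4625      -0.144      -29.22084755] 1.0
scene fit (array([  0.4625    ,  -0.144     , -29.22084755]), np.float64(1.0))
t 5.05 pos [ 0.461  -0.1433  0.0834] zdir deg -102.84 tilt [-0.0024  0.0015 -1.    ] shift tool mm [68.4  1.8  0.4] F [-0.9 -0.3 -0.1] open 0.599
turn rad 0.286 q6 1.243
0 0 [array([228., 165.]), array([103., 179.])] [array([512., 218.]), array([691., 218.])]
0 0.011 [array([229., 185.]), array([103., 199.])] [array([511., 176.]), array([693., 176.])]
0.01 0 [array([224., 149.]), array([ 98., 163.])] [array([507., 237.]), array([696., 237.])]
0.01 0.011 [array([224., 169.]), array([ 97., 184.])] [array([506., 193.]), array([698., 193.])]
0.02 0 [array([219., 133.]), array([ 92., 148.])] [array([502., 257.]), array([702., 258.])]
0.02 0.011 [array([220., 154.]), array([ 92., 168.])] [array([500., 211.]), array([704., 212.])]
0.03 0 [array([215., 117.]), array([ 86., 131.])] [array([496., 281.]), array([708., 281.])]
0.03 0.011 [array([215., 137.]), array([ 86., 152.])] [array([493., 232.]), array([710., 233.])]
0.04 0 [array([210., 101.]), array([ 81., 115.])] [array([488., 307.]), array([715., 308.])]
0.04 0.011 [array([211., 121.]), array([ 80., 136.])] [array([486., 256.]), array([718., 257.])]
```

View pics/w5.png

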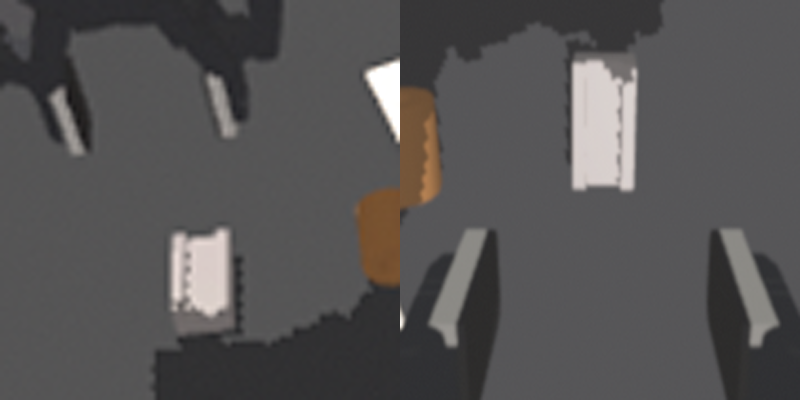

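The bushing was squeezed off its rest: the rest at (605,120) in the right panel is empty, and the bushing lies beside it at (415,150). The jaw tips match 30 mm behind the TCP in both views at 60 % opening. From now on I use that offset. The other bushing is untouched, so the order still works if I try this one first. I locate it.

```bash
python3 - <<'E'
from h import *
s=sense();f=grab_frame('wrist');g=grab_frame('scene')
for F,n in ((f,'w'),(g,'s')):
    for r in spot_point('bushing_a',F)[:4]:
        p=atz(F,r['uv'],.015,s);print(n,np.round(r['uv'],1),round(r['confidence'],2),np.round(p,4))
        if np.hypot(p[0]-.4625,p[1]+.144)<.12:
            for y0 in (-.3,0.5,1.2): print(n,y0,fitb(F,s,r['uv'],[p[0],p[1],y0],.015))
E
```

```text
s [338.8 212.2] 0.84 [0.4842 0.1564 0.015 ]
```

```bash
python3 - <<'E'
from h import *
s=sense();f=grab_frame('wrist');g=grab_frame('scene')
for F,n,uv in ((f,'w',(215,257)),(g,'s',(238,238))):
    m=bronze(F,uv);ys,xs=np.nonzero(m);c=np.array([xs.mean(),ys.mean()]);p=atz(F,c,.015,s)
    print(n,m.sum(),xs.min(),xs.max(),ys.min(),ys.max(),np.round(p,4))
    for y0 in (-.3,.5): print(fitb(F,s,c,[p[0],p[1],y0],.015))
a=cv2.cvtColor(g['pixels'],cv2.COLOR_RGB2BGR)[170:280,150:290]
b=cv2.cvtColor(f['pixels'],cv2.COLOR_RGB2BGR)[160:420,60:320]
cv2.imwrite('pics/w6.png',np.hstack([cv2.resize(a,(400,314),interpolation=cv2.INTER_CUBIC),cv2.resize(b,(314,314))]))
E
```

```text
w 2038 157 208 230 282 [ 0.4771 -0.0454  0.015 ]
(array([ 0.47738165, -0.04597725,  0.54548026]), np.float64(0.10657660696761531))
(array([ 0.47736162, -0.04595694,  0.86277558]), np.float64(0.10700594946025516))
s 288 237 254 227 248 [ 0.4768 -0.0449  0.015 ]
(array([ 0.47615766, -0.0448471 , -2.98936124]), np.float64(0.10606553819444445))
(array([ 0.47609038, -0.04492476, -3.37535555]), np.float64(0.10508897569444445))
```

View pics/w6.png

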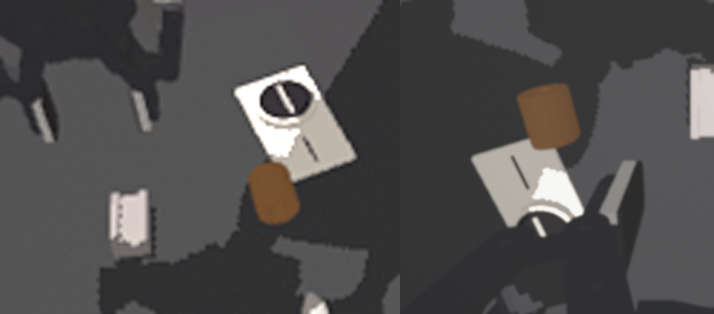

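The bushing lies at about (0.477, -0.045), beside the compass corner, and may still be rolling. I measure its speed.

```bash
python3 - <<'E'
from h import *
s=sense()
for i in range(4):
    t=sense()['time_s'];f=grab_frame('wrist')
    m=bronze(f,(180,257));ys,xs=np.nonzero(m);c=np.array([xs.mean(),ys.mean()]);print(round(t,2),m.sum(),np.round(c,2),np.round(atz(f,c,.015,s),4))
plan([.477,-.045,.0],np.pi/2)
E
```

```text
5.35 2022 [183.29 255.97] [ 0.4772 -0.0455  0.015 ]
5.4 2019 [183.3  256.13] [ 0.477  -0.0455  0.015 ]
5.45 2015 [183.35 256.19] [ 0.477  -0.0455  0.015 ]
5.5 2013 [183.38 256.25] [ 0.4769 -0.0455  0.015 ]
t 5.55 pos [ 0.4621 -0.1439  0.0848] zdir deg -102.85 tilt [-1.e-04  1.e-04 -1.e+00] shift tool mm [ 84.8  -7.4 -99.7] F [-0.2  0.1 -0.3] open 0.598
turn rad -0.224 q6 1.243
```

```bash
python3 - <<'E'
from h import *
s=sense();f=grab_frame('wrist');k=260/314
for n,(a,b),z in [('corner near bushing',(555,140),.014),('edge left corner',(472,157),.014),('right side',(585,205),.014)]:
    print(n,np.round(atz(f,(60+(a-400)*k,160+b*k),z,s),4))
x,c=fitb(f,s,(183,256),[.477,-.045,0],.015);print(x,c)
h=sil(f,s,x[0],x[1],.015,np.radians(x[2]))
m=bronze(f,(183,256));print(cv2.minAreaRect(np.argwhere(m)[:,::-1].astype(np.float32)),cv2.minAreaRect(h))
for yw in (-6,-3,0,3,6):
    r=sil(f,s,x[0],x[1],.015,np.radians(yw));print(yw,cv2.minAreaRect(r)[1:])
E
```

```text
corner near bushing [ 0.4609 -0.0433  0.014 ]
edge left corner [0.4614 0.0128 0.014 ]
right side [ 0.4117 -0.0471  0.014 ]
[ 0.47748837 -0.04577253  1.62786386] 0.1143522557328016
((183.48114013671875, 256.9339904785156), (51.51020812988281, 41.89496994018555), 74.05460357666016) ((183.0840301513672, 256.8513488769531), (53.46806335449219, 43.940162658691406), 69.29348754882812)
-6 ((54.8062858581543, 44.12087631225586), 76.92510986328125)
-3 ((54.29130554199219, 44.06832504272461), 73.8929443359375)
0 ((53.760799407958984, 43.99119186401367), 70.90074157714844)
3 ((53.21307373046875, 43.89262008666992), 67.94744873046875)
6 ((52.69028854370117, 43.77574920654297), 65.03177642822266)
```

It is at rest, with its end about 1 mm from the compass edge (x≈0.461), and its yaw is about 0. I grip it 2.5 mm forward of centre to keep the fingers clear of the compass.

Call:
{"api": "drive_tool", "payload": {"moves": "0 -0.0022 -0.0499 0 60; 0 -0.0022 -0.0498 0 60; 0 0 0 -0.11 60; 0 0 0 -0.114 60; 0 0 0 0 60"}}

```text
time_s: 6.1
position: [0.48, -0.0453, 0.085]
eef_rot: [0.924, 1.571, -0.646]
force: [-0.5, -0.3, -0.9]
opening: 0.605
```

```bash
python3 - <<'E'
from h import *
s=sense();f=grab_frame('wrist')
uv=proj(f,[.4775,-.0457,.015],s);x,c=fitb(f,s,uv,[.4775,-.0457,0],.015);print(uv,x,c)
plan([x[0]+.0025,x[1],-.023],np.radians(x[2]+90))
m=bronze(f,uv);print(cv2.minAreaRect(np.argwhere(m)[:,::-1].astype(np.float32)))
E
```

```text
[316.38209994 250.62462632] [ 0.47689622 -0.04515636 -4.38014897] 0.9430963868940754
t 6.15 pos [ 0.48   -0.0456  0.085 ] zdir deg -90.13 tilt [ 2.e-04 -1.e-04 -1.e+00] shift tool mm [108.   -0.7  -0.5] F [-0.   0.5  0.6] open 0.597
turn rad 0.074 q6 1.227
((315.7237548828125, 251.42025756835938), (39.42308044433594, 52.89678955078125), 3.5763344764709473)
```

Call:
{"api": "drive_tool", "payload": {"moves": "0.03 0 0 0.06 60; 0.03 0 0 0 60; 0.025 0 0 0 60; 0.01 0 0 0 60; 0 0 0 0 60"}}

```text
time_s: 6.65
position: [0.4787, -0.0456, -0.0113]
eef_rot: [-1.866, 1.568, 2.784]
force: [0.4, 0.2, 0.1]
opening: 0.601
```

Call:
{"api": "drive_tool", "payload": {"moves": "0.005 0 0 0 60; 0.004 0 0 0 60; 0 0 0 0 60"}}

```text
time_s: 6.95
position: [0.4803, -0.0459, -0.0187]
eef_rot: [1.293, 1.57, -0.338]
force: [0.2, 0.2, -0.6]
opening: 0.603
```

There is no contact at TCP z=-0.019, which confirms the tool offset. I go a little lower and close gently.

Call:
{"api": "drive_tool", "payload": {"moves": "0.003 0 0 0 60; 0 0 0 0 30; 0 0 0 0 30; 0 0 0 0 25; 0 0 0 0 20", "grip_force": 30}}

```text
time_s: 7.45
position: [0.4802, -0.0458, -0.0219]
eef_rot: [1.314, 1.57, -0.317]
force: [-1.0, -0.4, 0.7]
opening: 0.332
```

Call:
{"api": "drive_tool", "payload": {"moves": "0 0 0 0 0; 0 0 0 0 0; 0 0 0 0 0"}}

```text
time_s: 7.75
position: [0.4802, -0.0458, -0.0219]
eef_rot: [1.355, 1.57, -0.276]
force: [0.4, -0.2, 1.8]
opening: 0.326
```

Gripped: the opening matches a 30 mm part. I lift it and go to a viewpoint in front of the pin.

Call:
{"api": "drive_tool", "payload": {"moves": "-0.02 0 0 0 0; -0.04 0 0 0 0; -0.04 0 0 0 0; 0 0.03 0 0 0; 0 0.03 0 0 0", "grip_force": 40}}

```text
time_s: 8.25
position: [0.5412, -0.0496, 0.0797]
eef_rot: [1.304, 1.567, -0.327]
force: [-0.1, -0.4, -3.0]
opening: 0.331
```

Call:
{"api": "drive_tool", "payload": {"moves": "0 0 0 0 0; 0 0 0 0 0"}}

```text
time_s: 8.45
position: [0.539, -0.049, 0.0769]
eef_rot: [-1.791, 1.568, 2.861]
force: [0.6, 0.2, -2.7]
opening: 0.324
```

```bash
python3 - <<'E'
from h import *
s=sense();f=grab_frame('wrist');g=grab_frame('top');h=grab_frame('scene')
save(f,'w7.png')
for F,n in ((f,'w'),(g,'t'),(h,'s')):
  for t in ['pin_tip','gauge_home','bushing_a']:
    for r in spot_point(t,F)[:2]: print(n,t,np.round(r['uv'],1),round(r['confidence'],2),np.round(atz(F,r['uv'],.115 if t=='bushing_a' else .075,s),4))
plan([.54,-.05,.078],np.radians(82))
E
```

```text
w pin_tip [322.  154.7] 0.97 [ 0.6087 -0.0562  0.075 ]
w gauge_home [321.8  84.4] 0.84 [ 0.6397 -0.0577  0.075 ]
w bushing_a [ 18.2 225.2] 0.95 [0.5909 0.065  0.115 ]
w bushing_a [318.9 325.1] 0.9 [ 0.5394 -0.0506  0.115 ]
t gauge_home [390.7 221.3] 0.84 [ 0.6345 -0.0554  0.075 ]
t bushing_a [273.5 304.6] 0.81 [0.4835 0.1467 0.115 ]
t bushing_a [274.5 265.3] 0.53 [0.5499 0.1463 0.115 ]
s pin_tip [259.4 272.2] 0.59 [ 0.6073 -0.0525  0.075 ]
s gauge_home [261.8 285.6] 0.92 [ 0.6349 -0.0573  0.075 ]
s bushing_a [358.4 241.2] 0.81 [0.6358 0.1203 0.115 ]
s bushing_a [243.  227.9] 0.59 [ 0.5344 -0.0555  0.115 ]
t 9.05 pos [ 0.5398 -0.0493  0.078 ] zdir deg -93.45 tilt [ 0. -0. -1.] shift tool mm [-0.   0.3  0.7] F [ 0.6  0.5 -2.4] open 0.328
turn rad 0.079 q6 1.317
```

View pics/w7.png

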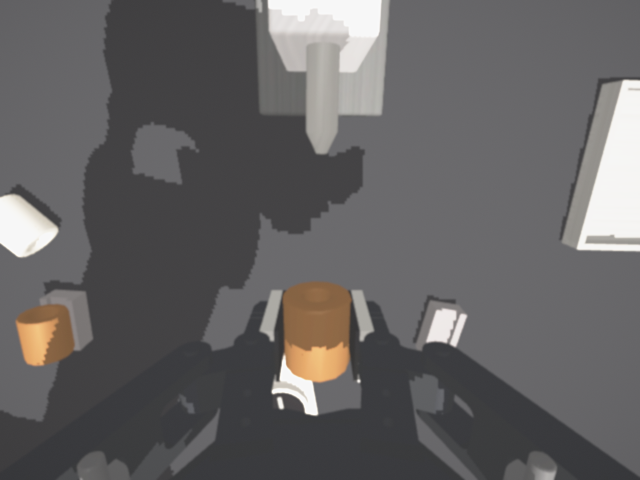

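View w7 shows the bushing held straight in the jaws (317,330), the pin tip at (321,153), the pin root near (323,45), and the other bushing still on its rest at (45,335). I measure the midlines of the pin and the bushing in this one image.

```bash
cat >> h.py <<'E'
def midline(f,s,rows,z,kind,u0):
    """fit of world line (y as function of x) from mid of left/right edges"""
    g=cv2.cvtColor(f['pixels'],cv2.COLOR_RGB2GRAY).astype(float);P=[];W=[]
    for r in rows:
        if kind=='pin':
            b=cv2.GaussianBlur(g,(1,5),0)[r];d=np.diff(b);L=u0-30+np.argmax(d[u0-30:u0]);Rr=u0+np.argmin(d[u0:u0+30])
            lo,hi=L+.5,Rr+.5
        else:
            h=cv2.cvtColor(f['pixels'],cv2.COLOR_RGB2HSV)[r];m=np.nonzero((h[u0-60:u0+60,0]<20)&(h[u0-60:u0+60,1]>110))[0]+u0-60;lo,hi=m.min()-.5,m.max()+.5
        P.append(atz(f,((lo+hi)/2,r),z,s));W.append(hi-lo)
    P=np.array(P);k=np.polyfit(P[:,0],P[:,1],1);res=np.std(P[:,1]-np.polyval(k,P[:,0]));return k,np.degrees(np.arctan(k[0])),res,W
E
python3 - <<'E'
from h import *
s=sense();f=grab_frame('wrist');print(s['position'])
k,a,r,W=midline(f,s,range(55,128,4),.075,'pin',322);print('pin',k,a,r,np.round(W))
k2,a2,r2,W2=midline(f,s,range(310,362,4),s['position'][2]+.037,'b',317);print('bush',k2,a2,r2,np.round(W2))
for x in (.6087,.62,.64): print(x,np.polyval(k,x))
print('bush y at .54',np.polyval(k2,.54), 'front row edge')
p=np.array([.6087,np.polyval(k,.6087)]);s_=sense()
R=rot(s['eef_rot']);print('tool y dir',np.degrees(np.arctan2(R[1,1],R[0,1])))
E
```

```text
[ 0.53978741 -0.04933528  0.0779587 ]
pin [-0.01339983 -0.04865634] -0.767708011378292 0.002149667427151685 [22. 22. 20. 20. 21. 46. 17. 17. 46. 46. 30. 24. 24. 17. 45. 30. 31. 31.
 32.]
bush [-0.04702405 -0.02431858] -2.6922962681113685 0.00016490568689408729 [66. 66. 66. 65. 65. 64. 64. 65. 65. 64. 64. 64. 63.]
0.6087 -0.05681281470251784
0.62 -0.056964232831362496
0.64 -0.05723222951958312
bush y at .54 -0.04971156490978998 front row edge
tool y dir -3.4506676078927376
```

```bash
python3 - <<'E'
from h import *
i=cv2.cvtColor(cv2.imread('pics/w7.png'),cv2.COLOR_BGR2GRAY)
for r in (60,80,100,115,125,140): print(r,i[r,296:350].tolist())
E
```

```text
60 [188, 188, 188, 188, 187, 186, 185, 185, 184, 179, 168, 160, 159, 162, 163, 163, 163, 164, 165, 166, 168, 172, 175, 178, 180, 182, 181, 180, 178, 177, 177, 176, 173, 170, 169, 167, 164, 164, 163, 163, 164, 164, 170, 195, 221, 227, 228, 228, 228, 228, 228, 228, 228, 228]
80 [104, 104, 105, 104, 104, 104, 105, 104, 105, 115, 133, 151, 161, 163, 164, 165, 166, 166, 167, 168, 171, 174, 177, 178, 180, 180, 180, 177, 176, 174, 173, 172, 171, 169, 168, 166, 165, 164, 164, 163, 164, 162, 164, 169, 174, 174, 175, 178, 178, 178, 178, 179, 180, 179]
100 [104, 105, 105, 105, 105, 104, 104, 103, 105, 118, 139, 156, 163, 165, 165, 167, 167, 168, 168, 169, 173, 175, 176, 177, 177, 177, 176, 173, 172, 172, 171, 170, 169, 169, 168, 166, 165, 164, 163, 163, 163, 162, 166, 172, 174, 176, 178, 180, 180, 179, 180, 181, 180, 179]
115 [82, 82, 82, 82, 82, 82, 82, 83, 86, 107, 136, 156, 163, 165, 166, 166, 167, 168, 169, 169, 171, 173, 173, 174, 175, 175, 172, 170, 170, 170, 169, 169, 169, 168, 167, 165, 165, 164, 163, 164, 160, 151, 136, 128, 127, 127, 123, 122, 122, 123, 123, 122, 123, 123]
125 [67, 67, 67, 68, 67, 68, 68, 68, 73, 98, 133, 155, 164, 166, 166, 166, 167, 168, 168, 169, 170, 172, 173, 173, 174, 173, 171, 169, 170, 170, 170, 169, 169, 167, 166, 164, 164, 163, 164, 163, 158, 143, 120, 108, 107, 107, 107, 106, 106, 107, 106, 107, 106, 107]
140 [68, 68, 68, 67, 68, 68, 68, 68, 68, 68, 68, 67, 73, 96, 129, 153, 162, 164, 165, 166, 167, 167, 166, 166, 166, 167, 167, 168, 167, 167, 166, 164, 163, 163, 162, 158, 148, 130, 113, 107, 106, 107, 107, 107, 107, 107, 107, 107, 106, 107, 107, 107, 106, 107]
```

```bash
python3 - <<'E'
from h import *
s=sense();f=grab_frame('wrist')
P=np.array([atz(f,(u,r),.075,s) for u,r in ((322.5,60),(322.5,80),(322.2,100),(321.5,115),(321.4,125),(321.2,140))]);print(np.round(P,4))
k=np.polyfit(P[:,0],P[:,1],1);print(k,np.degrees(np.arctan(k[0])))
g=f['pixels'][145:165,322].astype(int).sum(1);print(g.tolist())
print('tip',[np.round(atz(f,(321.3,r),.075,s),4) for r in (152,154,156)],'face',[np.round(atz(f,(322.5,r),.075,s),4) for r in (40,45)])
# foot plate edges from saved picture: orientation
G=cv2.cvtColor(f['pixels'],cv2.COLOR_RGB2GRAY).astype(int)
for r in (75,90,105): print(r,G[r,252:268].tolist(),G[r,378:394].tolist())
# width check
for r,a,b in ((80,306,339),(125,305.5,337.3)): print(np.linalg.norm(atz(f,(a,r),.077,s)-atz(f,(b,r),.077,s)))
print('bushing front rows', [f['pixels'][r,317].tolist() for r in range(270,300,3)])
E
```

```text
[[ 0.6508 -0.0589  0.075 ]
 [ 0.6426 -0.0585  0.075 ]
 [ 0.6341 -0.0579  0.075 ]
 [ 0.6276 -0.0573  0.075 ]
 [ 0.6232 -0.057   0.075 ]
 [ 0.6164 -0.0565  0.075 ]]
[-0.07380428 -0.01101024] -4.221020735735662
[487, 485, 484, 483, 483, 481, 480, 479, 475, 454, 381, 280, 218, 200, 200, 200, 198, 200, 198, 200]
tip [array([ 0.6108, -0.0563,  0.075 ]), array([ 0.6099, -0.0562,  0.075 ]), array([ 0.6089, -0.0562,  0.075 ])] face [array([ 0.6587, -0.0594,  0.075 ]), array([ 0.6567, -0.0593,  0.075 ])]
75 [65, 65, 66, 65, 67, 76, 90, 99, 102, 104, 104, 104, 104, 103, 102, 103] [174, 172, 172, 168, 160, 140, 115, 104, 103, 103, 103, 103, 103, 103, 103, 103]
90 [65, 66, 65, 65, 65, 70, 82, 95, 101, 103, 104, 104, 104, 103, 103, 103] [175, 174, 171, 162, 142, 116, 104, 103, 103, 103, 103, 103, 103, 103, 104, 103]
105 [65, 66, 66, 65, 65, 67, 76, 91, 99, 103, 104, 104, 105, 105, 104, 104] [174, 171, 162, 142, 116, 104, 104, 103, 103, 104, 104, 103, 103, 103, 103, 103]
0.014934823095298259
0.014944664762737314
bushing front rows [[104, 104, 106], [105, 105, 107], [105, 104, 107], [105, 104, 106], [126, 97, 72], [132, 97, 66], [139, 103, 70], [143, 106, 72], [141, 104, 71], [142, 105, 71]]
```

The pin width checks at 14.93 mm, so its height is right. The tip is at (0.609, -0.0562) with yaw -4.2°, and the foot plate edges give the same yaw. I align, lower to the pin's height, and stop about 10 mm short of the tip for a check.

Call:
{"api": "drive_tool", "payload": {"moves": "0.04 0 0.0013 0.013 0; 0 0.02 0 0 0; 0 0.02 0 0 0; 0 0 0 0 0; 0 0 0 0 0"}}

```text
time_s: 9.65
position: [0.5796, -0.0536, 0.0378]
eef_rot: [-1.619, 1.57, 3.02]
force: [-0.5, -1.1, -1.9]
opening: 0.325
```

```bash
python3 - <<'E'
from h import *
s=sense();f=grab_frame('wrist');g=grab_frame('scene');print(s['position'],s['force'])
plan([.6367-.0+.0025,-.0581,.038],np.radians(90-4.2))
G=cv2.cvtColor(f['pixels'],cv2.COLOR_RGB2GRAY)
a=cv2.cvtColor(f['pixels'],cv2.COLOR_RGB2BGR)[150:410,200:440]
b=cv2.cvtColor(g['pixels'],cv2.COLOR_RGB2BGR)[200:340,200:330]
cv2.imwrite('pics/w8.png',np.hstack([cv2.resize(a,(425,460),interpolation=cv2.INTER_CUBIC),cv2.resize(b,(375,460),interpolation=cv2.INTER_CUBIC)]))
k2,a2,r2,W2=midline(f,s,range(318,380,4),.075,'b',317);print('bush',k2,a2,r2,np.round(W2), 'pin y-bush y at tip', -.0562-np.polyval(k2,.609))
E
```

```text
[ 0.57960155 -0.05356959  0.03783121] [-0.50721524 -1.11962265 -1.89693754]
t 9.75 pos [ 0.5789 -0.0534  0.0377] zdir deg -94.19 tilt [-9.e-04  2.e-04 -1.e+00] shift tool mm [-0.3 60.5  0.3] F [ 0.2 -0.1 -3. ] open 0.33
turn rad 0.0 q6 1.344
bush [-0.06578348 -0.01573312] -3.763692846502696 0.00018466607472237452 [65. 65. 65. 64. 64. 65. 64. 64. 64. 65. 64. 63. 60. 55. 47. 33.] pin y-bush y at tip -0.00040473716069186483
```

View pics/w8.png

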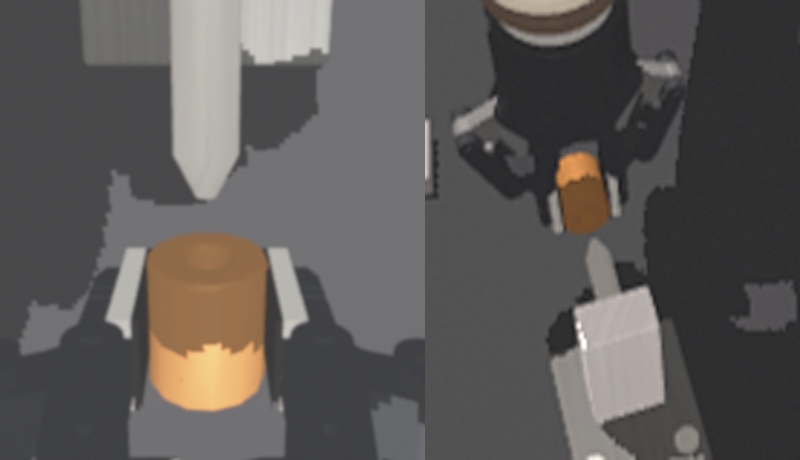

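The bushing and pin are aligned to 0.4 mm. The bore at (208,257) looks about 12 mm across (53 px of the 118 px outside width), so I expect this to be the tight one. The gauge will decide. I advance in small steps and watch the force.

Call:
{"api": "drive_tool", "payload": {"moves": "0 0.008 0.0002 0 0; 0 0.006 0 0 0; 0 0.003 0 0 0; 0 0.002 0 0 0; 0 0 0 0 0"}}

```text
time_s: 10.25
position: [0.5988, -0.0552, 0.0379]
eef_rot: [1.462, 1.571, -0.182]
force: [-0.3, 0.8, -1.2]
opening: 0.326
```

Call:
{"api": "drive_tool", "payload": {"moves": "0 0.002 0 0 0; 0 0 0 0 0"}}

```text
time_s: 10.45
position: [0.6006, -0.0553, 0.0379]
eef_rot: [-2.918, 1.571, 1.721]
force: [-0.3, 0.6, -2.1]
opening: 0.324
```

Call:
{"api": "drive_tool", "payload": {"moves": "0 0.001 0 0 0; 0 0 0 0 0; 0 0.001 0 0 0; 0 0 0 0 0"}}

```text
time_s: 10.85
position: [0.602, -0.0552, 0.0378]
eef_rot: [-1.758, 1.569, 2.882]
force: [-4.1, 1.3, 1.0]
opening: 0.327
```

Call:
{"api": "drive_tool", "payload": {"moves": "0 0.001 0 0 0; 0 0 0 0 0"}}

```text
time_s: 11.05
position: [0.6022, -0.0552, 0.0378]
eef_rot: [-1.685, 1.567, 2.955]
force: [-7.2, 1.5, 3.4]
opening: 0.329
```

Call:
{"api": "drive_tool", "payload": {"moves": "0 0.001 0 0 0; 0 0 0 0 0"}}

```text
time_s: 11.25
position: [0.6023, -0.0551, 0.0377]
eef_rot: [-1.654, 1.565, 2.986]
force: [-11.2, 1.4, 6.3]
opening: 0.326
```

It stops firmly 7 to 8 mm over the tip: the reaction rose from 4 to 7 to 11 N with no advance. Together with the small bore, this is the tight bushing, so it goes in the steel tray. I back off, lift and carry it over.

Call:
{"api": "drive_tool", "payload": {"moves": "0 -0.004 0 0 0; 0 -0.023 0 0 0; 0 -0.025 0 0 0; -0.03 0 0 0 0; -0.03 0.0088 0.0385 0 0"}}

```text
time_s: 11.75
position: [0.5564, -0.087, 0.0966]
eef_rot: [-2.244, 1.566, 2.399]
force: [1.0, -0.9, -1.9]
opening: 0.325
```

Call:
{"api": "drive_tool", "payload": {"moves": "0 0.0088 0.0485 0 0; 0 0.0088 0.0485 0 0; 0 0.0088 0.0485 0 0; 0 0.0088 0.0485 0 0; 0 0 0 0 0"}}

```text
time_s: 12.25
position: [0.5799, -0.2941, 0.0984]
eef_rot: [0.649, 1.565, -1.001]
force: [-0.1, 1.1, -1.6]
opening: 0.326
```

Call:
{"api": "drive_tool", "payload": {"moves": "0 0 0 0 0; 0 0 0 0 0"}}

```text
time_s: 12.45
position: [0.5796, -0.286, 0.0975]
eef_rot: [-2.886, 1.57, 1.754]
force: [0.4, -0.1, -1.9]
opening: 0.328
```

```bash
python3 - <<'E'
from h import *
s=sense();f=grab_frame('wrist');save(f,'w9.png');g=grab_frame('top')
for F in (f,g):
  for r in spot_point('tray_in',F)[:2]: print('pt',np.round(r['uv'],1),round(r['confidence'],2),np.round(atz(F,r['uv'],.004,s),4))
  for r in search_frame('tray_in',F)[:1]:
    b=np.array(r['rect']);print('rect',b,np.round(atz(F,b[:2],.016,s),4),np.round(atz(F,b[2:],.016,s),4))
plan([.579,-.294,-.017],np.radians(85.8))
E
```

```text
pt [328.  239.5] 0.75 [ 0.5778 -0.2956  0.004 ]
rect [251.4 167.6 406.3 306.8] [ 0.6397 -0.2434  0.016 ] [ 0.5189 -0.3564  0.016 ]
pt [511.1 258. ] 0.69 [ 0.5785 -0.286   0.004 ]
rect [484.1 227.3 524.2 287.3] [ 0.6354 -0.2357  0.016 ] [ 0.522  -0.3024  0.016 ]
t 12.75 pos [ 0.5798 -0.286   0.098 ] zdir deg -94.13 tilt [ 1.e-04 -1.e-04 -1.e+00] shift tool mm [115.   -0.2   8. ] F [-0.7  0.1 -1.5] open 0.33
turn rad 0.001 q6 0.998
```

Call:
{"api": "drive_tool", "payload": {"moves": "0 0 0.01 0 0; 0.04 0 0 0 0; 0.04 0 0 0 0; 0.02 0 0 0 0; 0 0 0 0 0"}}

```text
time_s: 13.25
position: [0.5758, -0.2952, -0.0065]
eef_rot: [-2.131, 1.563, 2.508]
force: [-1.2, 0.6, -2.4]
opening: 0.327
```

Call:
{"api": "drive_tool", "payload": {"moves": "0.008 0 0 0 0; 0.004 0 0 0 0; 0 0 0 0 0"}}

```text
time_s: 13.55
position: [0.5794, -0.2974, -0.0133]
eef_rot: [0.963, 1.569, -0.681]
force: [0.0, -0.1, -1.9]
opening: 0.328
```

Call:
{"api": "drive_tool", "payload": {"moves": "0.0015 0 0 0 0; 0.0015 0 0 0 0; 0 0 0 0 0"}}

```text
time_s: 13.85
position: [0.5789, -0.2969, -0.0169]
eef_rot: [0.892, 1.571, -0.752]
force: [0.2, -0.2, -2.3]
opening: 0.328
```

Call:
{"api": "drive_tool", "payload": {"moves": "0.001 0 0 0 0; 0 0 0 0 0"}}

```text
time_s: 14.05
position: [0.5791, -0.297, -0.0178]
eef_rot: [1.071, 1.57, -0.573]
force: [-0.3, 0.5, -1.1]
opening: 0.323
```

Call:
{"api": "drive_tool", "payload": {"moves": "0.001 0 0 0 0; 0 0 0 0 0"}}

```text
time_s: 14.25
position: [0.5791, -0.297, -0.0178]
eef_rot: [0.542, 1.571, -1.102]
force: [-3.1, 1.7, 5.3]
opening: 0.328
```

It has touched the floor (+5 N) at TCP z -0.018, exactly where expected. I release slowly.

Call:
{"api": "drive_tool", "payload": {"moves": "-0.0005 0 0 0 35; 0 0 0 0 38; 0 0 0 0 42; 0 0 0 0 48; 0 0 0 0 52"}}

```text
time_s: 14.75
position: [0.5788, -0.2969, -0.0187]
eef_rot: [-2.394, 1.571, 2.245]
force: [0.2, 0.4, 0.4]
opening: 0.52
```

Call:
{"api": "drive_tool", "payload": {"moves": "-0.01 0 0 0 52; -0.03 0 0 0 52; -0.04 0 0 0 52; -0.03 0 0 0 55; 0 0 0 0 60"}}

```text
time_s: 15.25
position: [0.5824, -0.2995, 0.0986]
eef_rot: [0.988, 1.559, -0.656]
force: [0.5, -0.3, 0.5]
opening: 0.596
```

```bash
python3 - <<'E'
from h import *
s=sense()
for i in range(2):
    f=grab_frame('wrist')
    for r in spot_point('bushing_a',f)[:2]: print(np.round(r['uv'],1),round(r['confidence'],2),np.round(atz(f,r['uv'],.019,s),4))
for r in spot_point('tray_in',f)[:1]: print('tray',np.round(atz(f,r['uv'],.004,s),4))
g=grab_frame('top')
uv=proj(g,[.4907,.1557,.029]);print(uv,fitb(g,s,uv,[.4907,.1557,-.1]))
for r in spot_point('cap_in',g)[:2]: print('cap',np.round(r['uv'],1),np.round(atz(g,r['uv'],.006),4))
plan([.52,.153,.1],np.radians(82))
E
```

```text
[314.7 251.3] 0.66 [ 0.5768 -0.2986  0.019 ]
[316.8 245.9] 0.61 [ 0.5811 -0.3006  0.019 ]
[274.97040083 304.00248371] (array([ 0.49069221,  0.15580221, -8.40267968]), np.float64(0.05302734375))
cap [211.7 258. ] [0.5805 0.2828 0.006 ]
cap [156.3 194. ] [0.7092 0.3991 0.006 ]
t 15.6 pos [ 0.578  -0.2962  0.0898] zdir deg -94.19 tilt [-0.0022  0.0017 -1.    ] shift tool mm [  -9.3  -90.7 -443.8] F [ 0.2 -0.5  0.1] open 0.602
turn rad 0.066 q6 0.985
```

The first bushing rests in the tray within 3 mm of its middle. Now to the second bushing.

Call:
{"api": "drive_tool", "payload": {"moves": "-0.012 -0.0091 -0.0444 0 60; -0.012 -0.0091 -0.0444 0 60; -0.012 -0.0091 -0.0444 0 60; -0.012 -0.0091 -0.0444 0 60; -0.012 -0.0091 -0.0444 0 60"}}

```text
time_s: 16.1
position: [0.5488, -0.0703, 0.151]
eef_rot: [-1.936, 1.569, 2.703]
force: [0.7, 0.2, -0.3]
opening: 0.601
```

Call:
{"api": "drive_tool", "payload": {"moves": "0 -0.0091 -0.0444 0 60; 0 -0.0091 -0.0444 0 60; 0 -0.0091 -0.0444 0 60; 0 -0.0091 -0.0444 0 60; 0 -0.0091 -0.0444 0.066 60"}}

```text
time_s: 16.6
position: [0.5196, 0.1543, 0.1507]
eef_rot: [-1.355, 1.57, -3.066]
force: [-0.0, 0.2, -0.1]
opening: 0.603
```

Call:
{"api": "drive_tool", "payload": {"moves": "0 0 0 0 60; 0 0 0 0 60"}}

```text
time_s: 16.8
position: [0.52, 0.1532, 0.1507]
eef_rot: [-1.013, 1.569, -2.721]
force: [0.1, -0.3, -0.4]
opening: 0.602
```

```bash
python3 - <<'E'
from h import *
s=sense();f=grab_frame('wrist');save(f,'w10.png')
for r in spot_point('bushing_a',f)[:4]:
    p=atz(f,r['uv'],.029,s);print(np.round(r['uv'],1),round(r['confidence'],2),np.round(p,4))
uv=proj(f,[.4907,.152,.029],s);print(uv)
for y0 in (-.15,.1): print(fitb(f,s,uv,[.4907,.152,y0]))
m=bronze(f,uv);print(m.sum(),cv2.minAreaRect(np.argwhere(m)[:,::-1].astype(np.float32)))
plan([.4907,.152,.1],np.radians(82))
E
```

```text
[322.4 257.7] 0.58 [0.4921 0.1511 0.029 ]
[301.1 172.7] 0.58 [0.5704 0.1591 0.029 ]
[321.61032019 259.26316989]
(array([ 0.49139997,  0.15262716, -9.49733722]), np.float64(0.17453213995117983))
(array([ 0.49037764,  0.15270103, -8.5713813 ]), np.float64(0.1736803295362083))
1229 ((321.5, 259.5), (43.0, 31.0), 90.0)
t 16.9 pos [0.5206 0.1517 0.1509] zdir deg -98.0 tilt [-8.e-04 -5.e-04 -1.e+00] shift tool mm [ 51.  -29.6   3.8] F [-0.1 -0.2 -1. ] open 0.598
turn rad 0.0 q6 1.771
```

Call:
{"api": "drive_tool", "payload": {"moves": "0.025 -0.0297 0.0033 0 60; 0.025 0 0 0 60; 0 0 0 0 60; 0 0 0 0 60"}}

```text
time_s: 17.3
position: [0.4913, 0.1524, 0.1018]
eef_rot: [-0.198, 1.571, -1.91]
force: [0.0, -0.1, 0.7]
opening: 0.6
```

```bash
python3 - <<'E'
from h import *
s=sense();f=grab_frame('wrist');save(f,'w11.png')
uv=proj(f,[.491,.1525,.029],s);print(uv)
for y0 in (-.15,.1): print(fitb(f,s,uv,[.491,.1525,y0]))
m=bronze(f,uv);print(m.sum(),cv2.minAreaRect(np.argwhere(m)[:,::-1].astype(np.float32)))
c=cv2.minAreaRect(sil(f,s,.491,.1525,.029,np.radians(-8)));print('model',c)
plan([.491,.1525,-.009],np.radians(82))
E
```

```text
[315.92681407 246.56817247]
(array([ 0.4905964 ,  0.15269778, -7.91918635]), np.float64(0.11362145855194124))
(array([ 0.49052398,  0.15268899, -7.03666402]), np.float64(0.11309679958027283))
1906 ((316.0, 246.5), (51.0, 38.0), 90.0)
model ((316.1484069824219, 247.58651733398438), (55.62175750732422, 40.833335876464844), 89.49554443359375)
t 17.35 pos [0.4922 0.1527 0.1027] zdir deg -98.06 tilt [ 2.1e-03  1.0e-04 -1.0e+00] shift tool mm [111.7  -1.4   0.4] F [-0.3  0.5  0.4] open 0.6
turn rad -0.001 q6 1.777
```

Call:
{"api": "drive_tool", "payload": {"moves": "0.035 0 0 0 60; 0.035 0 0 0 60; 0.03 0 0 0 60; 0.0115 0 0 0 60; 0 0 0 0 60"}}

```text
time_s: 17.85
position: [0.4907, 0.1532, -0.0104]
eef_rot: [-1.328, 1.569, -3.038]
force: [-0.3, -0.2, 0.5]
opening: 0.604
```

Call:
{"api": "drive_tool", "payload": {"moves": "0 0 0 0 45; 0 0 0 0 35; 0 0 0 0 25; 0 0 0 0 20; 0 0 0 0 0", "grip_force": 30}}

```text
time_s: 18.35
position: [0.4928, 0.1528, -0.0078]
eef_rot: [1.412, 1.567, -0.297]
force: [-0.6, -5.0, 6.6]
opening: 0.328
```

Call:
{"api": "drive_tool", "payload": {"moves": "0 0 0 0 0; 0 0 0 0 0", "grip_force": 40}}

```text
time_s: 18.55
position: [0.4928, 0.1528, -0.0078]
eef_rot: [1.414, 1.567, -0.295]
force: [-1.0, -5.0, 7.7]
opening: 0.325
```

Gripped, with the same opening as before. I lift it and carry it to the spot in front of the pin.

Call:
{"api": "drive_tool", "payload": {"moves": "-0.015 0 0 0 0; -0.037 0 0 0 0; -0.038 0 0 -0.066 0; 0 0 0 0 0"}}

```text
time_s: 18.95
position: [0.4957, 0.1541, 0.0865]
eef_rot: [1.752, 1.558, 0.109]
force: [0.2, 0.1, -1.4]
opening: 0.326
```

```bash
python3 - <<'E'
from h import *
s=sense();f=grab_frame('wrist')
print([ (np.round(r['uv'],1),round(r['confidence'],2)) for r in spot_point('bushing_a',f)[:3]])
plan([.54,-.0509,.078],np.radians(85.8))
E
```

```text
[(array([317.8, 324.4]), 0.79), (array([302.7, 145.5]), 0.65)]
t 19.05 pos [0.4917 0.1537 0.0812] zdir deg -94.22 tilt [ 3.1e-03  6.0e-04 -1.0e+00] shift tool mm [  3.2  63.3 200.5] F [-0.   0.5 -2.6] open 0.324
turn rad -0.0 q6 1.712
```

Call:
{"api": "drive_tool", "payload": {"moves": "0 0.0127 0.0401 0 0; 0 0.0127 0.0401 0 0; 0 0.0127 0.0401 0 0; 0 0.0127 0.0401 0 0; 0 0.0125 0.0401 0 0"}}

```text
time_s: 19.55
position: [0.5378, -0.0522, 0.0779]
eef_rot: [-1.919, 1.567, 2.719]
force: [1.1, 0.2, -1.6]
opening: 0.325
```

Call:
{"api": "drive_tool", "payload": {"moves": "0 0 0 0 0; 0 0 0 0 0; 0 0 0 0 0"}}

```text
time_s: 19.85
position: [0.5379, -0.0498, 0.0785]
eef_rot: [-1.97, 1.568, 2.67]
force: [-0.2, -0.5, -1.4]
opening: 0.33
```

```bash
python3 - <<'E'
from h import *
s=sense();f=grab_frame('wrist');save(f,'w12.png')
plan([.54,-.0509,.038],np.radians(85.8))
k2,a2,r2,W2=midline(f,s,range(306,362,4),s['position'][2]+.037,'b',317);print('bush',k2,a2,r2,np.round(W2))
print('y at .54',np.polyval(k2,.54),'pin line there',-.0738*.54-.01102)
col=f['pixels'][270:400:2,317].astype(int);print(col[:,0].tolist())
row=f['pixels'][292:308:3,280:356:3].astype(int).sum(2);print(row.tolist())
for n in ('w7.png',):
    i=cv2.imread('pics/'+n).astype(int);print(i[270:400:2,317,2].tolist());print(i[292:308:3,280:356:3].sum(2).tolist())
E
```

```text
t 19.9 pos [ 0.5381 -0.0496  0.0788] zdir deg -94.13 tilt [-0.0021  0.0011 -1.    ] shift tool mm [40.8  2.1  1.2] F [ 0.5 -0.7 -1.6] open 0.324
turn rad 0.001 q6 1.327
bush [-0.06076048 -0.01757925] -3.4770443945873457 0.00011868426302819759 [66. 66. 66. 66. 66. 65. 64. 64. 64. 64. 64. 64. 65. 64.]
y at .54 -0.05038991012079578 pin line there -0.05087200000000001
[105, 105, 106, 105, 120, 133, 144, 150, 145, 142, 143, 143, 143, 143, 142, 143, 134, 132, 135, 147, 149, 143, 142, 142, 142, 142, 142, 142, 142, 142, 142, 142, 142, 142, 142, 142, 142, 141, 156, 229, 238, 238, 238, 238, 238, 238, 238, 238, 238, 238, 238, 238, 238, 238, 238, 183, 105, 104, 103, 103, 103, 105, 114, 129, 161]
[[489, 278, 294, 296, 296, 290, 297, 304, 307, 312, 316, 317, 319, 320, 315, 316, 315, 309, 304, 294, 295, 297, 295, 278, 462, 498], [465, 278, 295, 294, 294, 291, 295, 304, 310, 312, 316, 320, 318, 320, 315, 314, 313, 308, 303, 290, 292, 294, 297, 291, 397, 499], [429, 288, 299, 298, 297, 292, 292, 302, 306, 312, 316, 320, 317, 318, 318, 315, 312, 307, 296, 291, 297, 298, 301, 298, 336, 498], [321, 285,
[... 804 characters left out ...]
301, 303, 302, 300, 299, 215, 468, 507], [474, 262, 300, 296, 300, 300, 301, 297, 299, 312, 317, 320, 325, 323, 320, 318, 309, 301, 301, 299, 302, 303, 302, 274, 403, 508], [434, 275, 303, 300, 302, 300, 299, 300, 299, 312, 317, 320, 326, 325, 320, 317, 307, 296, 299, 302, 299, 301, 302, 299, 334, 506], [337, 277, 303, 301, 302, 300, 301, 299, 299, 301, 309, 312, 318, 318, 310, 303, 299, 300, 300, 300, 302, 302, 302, 299, 251, 506], [258, 254, 306, 306, 301, 302, 302, 302, 301, 301, 299, 299, 302, 301, 303, 301, 302, 301, 302, 301, 304, 306, 310, 279, 188, 483], [192, 249, 306, 310, 312, 309, 306, 303, 301, 304, 302, 301, 301, 303, 301, 303, 303, 304, 305, 306, 313, 314, 312, 279, 168, 448]]
```

This bore is clearly wider: about 42 of 66 px, or roughly 19 mm, against about 12 mm for the first. I lower to the pin's height and recheck close to the tip.

Call:
{"api": "drive_tool", "payload": {"moves": "0.0397 0 0.0008 0 0; 0 0.02 0 0 0; 0 0.02 0 0 0; 0 0 0 0 0; 0 0 0 0 0"}}

```text
time_s: 20.4
position: [0.5786, -0.0536, 0.0399]
eef_rot: [-1.877, 1.57, 2.764]
force: [-0.8, -1.0, -1.2]
opening: 0.328
```

```bash
python3 - <<'E'
from h import *
P=[]
for i in range(4): s=sense();P.append(s['position']);f=grab_frame('wrist')
print(np.round(np.mean(P,0),4),s['force'])
plan([.638,-.0581,.0387],np.radians(85.8))
k2,a2,r2,W2=midline(f,s,range(306,362,4),.075,'b',317);print('bush',k2,a2,r2)
i=cv2.cvtColor(f['pixels'],cv2.COLOR_RGB2GRAY)
for r in (170,200,225,235): print(r,i[r,290:350].tolist())
print(i[235:275,319].tolist())
E
```

```text
[ 0.5782 -0.0538  0.0399] [ 0.44538035 -0.12778852 -0.9536292 ]
t 20.6 pos [ 0.5783 -0.0543  0.0401] zdir deg -94.17 tilt [-7.e-04  2.e-04 -1.e+00] shift tool mm [ 1.4 59.9 -0.6] F [ 0.   0.1 -1.3] open 0.328
turn rad 0.001 q6 1.342
bush [-0.06650068 -0.01610298] -3.804606562491542 7.902674700046752e-05
170 [109, 109, 109, 111, 124, 148, 165, 174, 175, 176, 177, 178, 178, 178, 178, 179, 181, 182, 184, 186, 187, 188, 188, 188, 187, 186, 185, 185, 185, 185, 184, 184, 182, 181, 179, 179, 177, 176, 176, 176, 177, 176, 173, 175, 184, 191, 192, 190, 193, 196, 196, 197, 197, 197, 198, 198, 196, 196, 197, 196]
200 [72, 72, 72, 74, 87, 122, 156, 172, 176, 177, 178, 178, 179, 179, 180, 180, 180, 182, 184, 185, 185, 186, 186, 186, 185, 183, 182, 183, 183, 183, 182, 182, 181, 180, 179, 178, 177, 176, 176, 176, 175, 172, 161, 135, 97, 74, 72, 73, 72, 72, 72, 73, 72, 72, 72, 72, 73, 72, 72, 73]
225 [72, 72, 72, 72, 78, 104, 142, 165, 175, 177, 178, 179, 179, 179, 179, 179, 180, 181, 182, 184, 184, 184, 184, 183, 182, 180, 179, 181, 182, 182, 180, 180, 180, 179, 178, 176, 175, 174, 174, 174, 174, 169, 152, 113, 81, 72, 73, 72, 72, 72, 73, 72, 72, 72, 72, 73, 72, 72, 72, 72]
235 [72, 72, 73, 72, 71, 73, 87, 116, 149, 170, 177, 178, 178, 179, 179, 179, 179, 180, 180, 182, 183, 183, 183, 182, 181, 179, 178, 179, 180, 180, 180, 180, 179, 179, 177, 176, 175, 175, 174, 171, 159, 132, 96, 75, 72, 72, 74, 87, 103, 113, 114, 115, 114, 115, 114, 114, 114, 114, 112, 112]
[180, 180, 180, 179, 179, 179, 179, 179, 178, 178, 178, 177, 176, 176, 175, 174, 173, 173, 171, 168, 161, 145, 124, 112, 111, 113, 114, 114, 115, 114, 114, 114, 114, 114, 114, 114, 113, 114, 114, 114]
```

```bash
python3 - <<'E'
from h import *
s=sense();f=grab_frame('wrist');R=rot(s['eef_rot']);T=lambda p:(R.T@(np.array(p)-s['position'])*1e3).round(2)
for u,r in ((314.2,200),(314.1,225)): print('pin tool',T(atz(f,(u,r),.075,s)))
h=cv2.cvtColor(f['pixels'],cv2.COLOR_RGB2HSV)
for r in range(300,372,8):
    m=np.nonzero((h[r,257:377,0]<20)&(h[r,257:377,1]>110))[0]+257;print(r,m.min(),m.max(),'bush tool',T(atz(f,((m.min()+m.max())/2,r),.0755,s)))
print('tip',T(atz(f,(316,256),.075,s)))
E
```

```text
pin tool [-34.94  54.6   -0.6 ]
pin tool [-34.94  44.43  -0.64]
300 283 350 bush tool [-35.42  11.14   0.4 ]
308 284 349 bush tool [-35.41   7.27   0.41]
316 284 349 bush tool [-35.41   3.35   0.42]
324 284 348 bush tool [-35.41  -0.65   0.2 ]
332 285 348 bush tool [-35.4   -4.71   0.43]
340 285 348 bush tool [-35.4   -8.84   0.44]
348 285 348 bush tool [-35.4  -13.04   0.45]
356 284 349 bush tool [-35.4  -17.31   0.46]
364 287 346 bush tool [-35.39 -21.65   0.47]
tip [-34.93  31.15   0.15]
```

The bushing is 1 mm to the right of the pin line and 1.2 mm high. I correct both, then slide it on in steps.

Call:
{"api": "drive_tool", "payload": {"moves": "0.0012 0.004 -0.001 0 0; 0 0.008 0 0 0; 0 0.005 0 0 0; 0 0.003 0 0 0; 0 0 0 0 0"}}

```text
time_s: 21.15
position: [0.5996, -0.0555, 0.039]
eef_rot: [1.228, 1.57, -0.416]
force: [0.2, 0.2, -1.7]
opening: 0.327
```

Call:
{"api": "drive_tool", "payload": {"moves": "0 0.002 0 0 0; 0 0.002 0 0 0; 0 0.002 0 0 0; 0 0 0 0 0"}}

```text
time_s: 21.55
position: [0.6053, -0.0558, 0.0391]
eef_rot: [1.483, 1.571, -0.161]
force: [0.1, 0.3, -1.8]
opening: 0.323
```

Call:
{"api": "drive_tool", "payload": {"moves": "0 0.002 0 0 0; 0 0.002 0 0 0; 0 0 0 0 0"}}

```text
time_s: 21.85
position: [0.6093, -0.0561, 0.0391]
eef_rot: [1.321, 1.57, -0.323]
force: [-0.7, 1.3, -1.0]
opening: 0.326
```

It passes the taper freely, so this one fits. I continue towards home.

Call:
{"api": "drive_tool", "payload": {"moves": "0 0.004 0 0 0; 0 0.004 0 0 0; 0 0.004 0 0 0; 0 0 0 0 0"}}

```text
time_s: 22.25
position: [0.6217, -0.0571, 0.0391]
eef_rot: [1.374, 1.57, -0.27]
force: [-0.2, 0.0, -2.2]
opening: 0.323
```

Call:
{"api": "drive_tool", "payload": {"moves": "0 0.004 0 0 0; 0 0.004 0 0 0; 0 0.002 0 0 0; 0 0 0 0 0"}}

```text
time_s: 22.65
position: [0.6313, -0.0577, 0.039]
eef_rot: [1.31, 1.571, -0.334]
force: [0.4, 0.2, -0.4]
opening: 0.326
```

Call:
{"api": "drive_tool", "payload": {"moves": "0 0.002 0 0 0; 0 0.002 0 0 0; 0 0 0 0 0"}}

```text
time_s: 22.95
position: [0.6352, -0.058, 0.0391]
eef_rot: [1.477, 1.57, -0.167]
force: [-0.8, 0.1, -1.6]
opening: 0.327
```

Call:
{"api": "drive_tool", "payload": {"moves": "0 0.0015 0 0 0; 0 0 0 0 0"}}

```text
time_s: 23.15
position: [0.6366, -0.0581, 0.039]
eef_rot: [1.673, 1.571, 0.029]
force: [0.2, -1.0, -2.4]
opening: 0.326
```

Call:
{"api": "drive_tool", "payload": {"moves": "0 0.001 0 0 0; 0 0 0 0 0"}}

```text
time_s: 23.35
position: [0.6375, -0.0581, 0.039]
eef_rot: [1.689, 1.571, 0.045]
force: [-0.1, -0.7, -1.7]
opening: 0.326
```

Call:
{"api": "drive_tool", "payload": {"moves": "0 0.001 0 0 0; 0 0 0 0 0"}}

```text
time_s: 23.55
position: [0.6385, -0.0582, 0.039]
eef_rot: [1.536, 1.571, -0.108]
force: [-0.2, -0.6, -1.6]
opening: 0.323
```

Call:
{"api": "drive_tool", "payload": {"moves": "0 0.001 0 0 0; 0 0 0 0 0"}}

```text
time_s: 23.75
position: [0.6394, -0.0583, 0.039]
eef_rot: [-1.646, 1.571, 2.993]
force: [-0.6, 1.1, -1.1]
opening: 0.325
```

Call:
{"api": "drive_tool", "payload": {"moves": "0 0.001 0 0 0; 0 0 0 0 0"}}

```text
time_s: 23.95
position: [0.6393, -0.0582, 0.0387]
eef_rot: [-1.629, 1.568, 3.01]
force: [-5.3, 0.1, 1.0]
opening: 0.326
```

Contact with the upright comes at exactly the expected travel. I add a slight firm press, hold it, and check in the wrist image.

Call:
{"api": "drive_tool", "payload": {"moves": "0 0.001 0 0 0; 0 0 0 0 0; 0 0 0 0 0"}}

```text
time_s: 24.25
position: [0.6393, -0.0582, 0.0384]
eef_rot: [-1.618, 1.566, 3.021]
force: [-8.2, -0.9, 3.1]
opening: 0.327
```

```bash
python3 - <<'E'
from h import *
s=sense();f=grab_frame('wrist');g=grab_frame('top')
a=cv2.cvtColor(f['pixels'],cv2.COLOR_RGB2BGR)[170:410,200:440]
b=cv2.cvtColor(g['pixels'],cv2.COLOR_RGB2BGR)[170:310,180:560]
cv2.imwrite('pics/w13.png',np.vstack([cv2.resize(a,(330,330),interpolation=cv2.INTER_CUBIC).copy() if 0 else cv2.copyMakeBorder(cv2.resize(a,(330,330),interpolation=cv2.INTER_CUBIC),0,0,0,390,cv2.BORDER_CONSTANT),cv2.resize(b,(720,265),interpolation=cv2.INTER_CUBIC)]))
plan([.54,-.0509,.038])
for r in spot_point('cap_in',g)[:2]: print('cap',np.round(r['uv'],1),round(r['confidence'],2),np.round(atz(g,r['uv'],.006),4))
E
```

```text
t 24.35 pos [ 0.6393 -0.0582  0.0384] zdir deg -94.18 tilt [-5.e-03  6.e-04 -1.e+00] shift tool mm [  0.9 -99.6  -0. ] F [-8.9  0.   2.6] open 0.33
cap [213.4 254.6] 0.89 [0.5871 0.2798 0.006 ]
cap [155.2 195.6] 0.63 [0.706  0.4011 0.006 ]
```

View pics/w13.png

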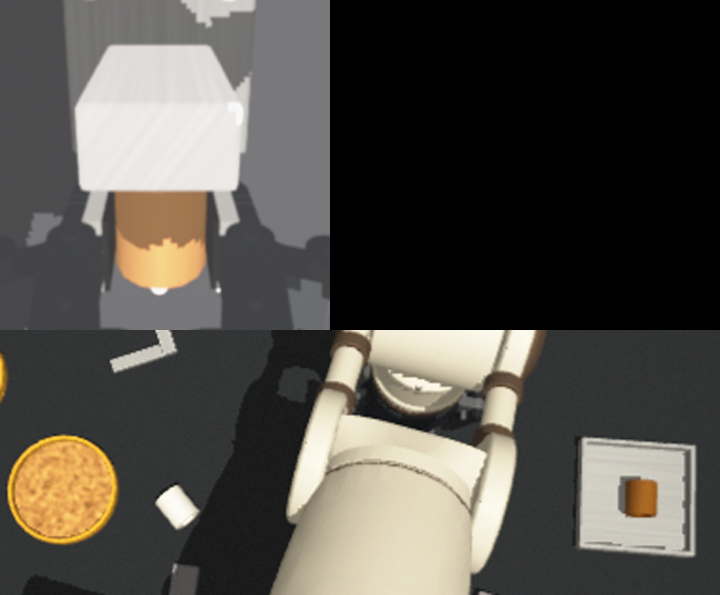

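The bushing is home against the upright, with the pin tip showing at its rear at (158,290). The first lies in the tray (642,497), and the target cap (62,490) is clear. I withdraw straight, lift and carry to the cap.

Call:
{"api": "drive_tool", "payload": {"moves": "0 -0.004 0 0 0; 0 -0.02 0 0 0; 0 -0.03 0 0 0; 0 -0.03 0 0 0; 0 -0.016 0 0 0"}}

```text
time_s: 24.9
position: [0.5399, -0.0507, 0.0387]
eef_rot: [-2.446, 1.571, 2.193]
force: [0.1, -0.1, -1.2]
opening: 0.327
```

Call:
{"api": "drive_tool", "payload": {"moves": "-0.035 0 0 0 0; -0.035 0 0 0 0; 0 0.0035 -0.0474 0 0; 0 0.0035 -0.0474 0 0; 0 0.0035 -0.0474 0 0"}}

```text
time_s: 25.4
position: [0.5636, 0.0913, 0.11]
eef_rot: [1.704, 1.567, 0.059]
force: [0.3, -0.6, -2.0]
opening: 0.33
```

Call:
{"api": "drive_tool", "payload": {"moves": "0 0.0035 -0.0474 0 0; 0 0.0035 -0.0474 0 0; 0 0.0035 -0.0474 0 0; 0 0.0035 -0.0474 0 0; 0 0 0 0 0"}}

```text
time_s: 25.9
position: [0.5905, 0.284, 0.1093]
eef_rot: [2.543, 1.567, 0.905]
force: [-0.4, -0.5, -0.9]
opening: 0.323
```

Call:
{"api": "drive_tool", "payload": {"moves": "0 0 0 0 0; 0 0 0 0 0"}}

```text
time_s: 26.1
position: [0.5905, 0.2773, 0.109]
eef_rot: [1.122, 1.57, -0.523]
force: [0.1, -0.7, -1.6]
opening: 0.328
```

```bash
python3 - <<'E'
from h import *
s=sense();f=grab_frame('wrist');save(f,'w14.png')
for r in spot_point('cap_in',f)[:2]: print('cap',np.round(r['uv'],1),round(r['confidence'],2),np.round(atz(f,r['uv'],.006,s),4))
for r in search_frame('cap_in',f)[:2]:
    b=np.array(r['rect']);print('rect',b,np.round(atz(f,b[:2],.016,s),4),np.round(atz(f,b[2:],.016,s),4))
plan([.5875,.279,-.016])
E
```

```text
cap [142.   97.1] 0.74 [0.7058 0.3981 0.006 ]
cap [317.3 238. ] 0.71 [0.5878 0.2764 0.006 ]
rect [ 57.3   2.5 218.2 169. ] [0.7652 0.436  0.016 ] [0.6507 0.3473 0.016 ]
rect [250.2 169.9 382.9 290. ] [0.6483 0.3231 0.016 ] [0.5408 0.2239 0.016 ]
t 26.25 pos [0.5907 0.2768 0.1091] zdir deg -94.29 tilt [ 3.e-04 -0.e+00 -1.e+00] shift tool mm [125.1  -3.4  -2. ] F [ 0.2  0.5 -0.6] open 0.33
```

Call:
{"api": "drive_tool", "payload": {"moves": "0.04 -0.002 0 0 0; 0.04 0 0 0 0; 0.03 0 0 0 0; 0.008 0 0 0 0; 0 0 0 0 0"}}

```text
time_s: 26.75
position: [0.5876, 0.2772, -0.01]
eef_rot: [-1.234, 1.568, -2.879]
force: [0.3, -0.1, -1.6]
opening: 0.329
```

Call:
{"api": "drive_tool", "payload": {"moves": "0.002 0 0 0 0; 0.0015 0 0 0 0; 0 0 0 0 0"}}

```text
time_s: 27.05
position: [0.5896, 0.2785, -0.0109]
eef_rot: [1.91, 1.568, 0.266]
force: [-0.1, -0.7, -1.6]
opening: 0.329
```

Call:
{"api": "drive_tool", "payload": {"moves": "0.001 0 0 0 0; 0 0 0 0 0"}}

```text
time_s: 27.25
position: [0.5886, 0.2783, -0.0131]
eef_rot: [1.905, 1.57, 0.261]
force: [0.4, -0.3, -1.9]
opening: 0.33
```

Call:
{"api": "drive_tool", "payload": {"moves": "0.001 0 0 0 0; 0 0 0 0 0"}}

```text
time_s: 27.45
position: [0.5882, 0.2781, -0.0146]
eef_rot: [-1.185, 1.571, -2.829]
force: [0.1, -0.1, -0.4]
opening: 0.325
```

Call:
{"api": "drive_tool", "payload": {"moves": "0.001 0 0 0 0; 0 0 0 0 0"}}

```text
time_s: 27.65
position: [0.5882, 0.2781, -0.0158]
eef_rot: [-1.245, 1.57, -2.889]
force: [-0.1, 0.7, -2.0]
opening: 0.323
```

Call:
{"api": "drive_tool", "payload": {"moves": "0.001 0 0 0 0; 0 0 0 0 0"}}

```text
time_s: 27.85
position: [0.5885, 0.2782, -0.0163]
eef_rot: [1.829, 1.571, 0.185]
force: [-0.1, 0.4, -0.1]
opening: 0.328
```

Call:
{"api": "drive_tool", "payload": {"moves": "0.001 0 0 0 0; 0 0 0 0 0"}}

```text
time_s: 28.05
position: [0.5886, 0.2782, -0.0163]
eef_rot: [0.436, 1.571, -1.208]
force: [-4.5, -1.4, 7.0]
opening: 0.327
```

It has touched the cork at TCP z -0.0163. I release slowly and withdraw.

Call:
{"api": "drive_tool", "payload": {"moves": "-0.001 0 0 0 35; 0 0 0 0 38; 0 0 0 0 42; 0 0 0 0 48; 0 0 0 0 52"}}

```text
time_s: 28.55
position: [0.5884, 0.2781, -0.0166]
eef_rot: [-1.358, 1.571, -3.002]
force: [0.0, 0.2, -0.3]
opening: 0.523
```

Call:
{"api": "drive_tool", "payload": {"moves": "-0.01 0 0 0 52; -0.03 0 0 0 52; -0.04 0 0 0 52; -0.04 0 0 0 52; 0 0 0 0 52"}}

```text
time_s: 29.05
position: [0.5934, 0.2796, 0.1123]
eef_rot: [1.904, 1.557, 0.26]
force: [0.3, -0.3, 0.4]
opening: 0.519
```

```bash
python3 - <<'E'
from h import *
s=sense()
for i in range(2):
    f=grab_frame('wrist')
    for r in spot_point('bushing_a',f)[:3]: print('w',np.round(r['uv'],1),round(r['confidence'],2),np.round(atz(f,r['uv'],.021,s),4))
save(f,'w15.png')
for r in spot_point('cap_in',f)[:2]: print('cap',np.round(atz(f,r['uv'],.006,s),4))
g=grab_frame('scene');save(g,'end.png')
for t,z in (('bushing_a',.02),('tray_in',.004),('cap_in',.006),('compass',0),('square',0),('capsule_ring',0)):
    for r in spot_point(t,g)[:4]: print(t,np.round(r['uv'],1),round(r['confidence'],2),np.round(atz(g,r['uv'],z),4))
plan([.5,.1,.2])
E
```

```text
w [463.9 256.4] 0.97 [0.5716 0.1609 0.021 ]
w [321.5 243.8] 0.57 [0.5903 0.2758 0.021 ]
w [317.1 246.1] 0.67 [0.5886 0.2794 0.021 ]
cap [0.7145 0.4039 0.006 ]
bushing_a [410.6 229.9] 0.82 [0.585  0.2704 0.02  ]
bushing_a [122.8 321.1] 0.65 [ 0.5802 -0.2967  0.02  ]
bushing_a [359.8 242. ] 0.6 [0.575  0.1613 0.02  ]
tray_in [124.7 325.9] 0.73 [ 0.5805 -0.2984  0.004 ]
tray_in [425.4 319.7] 0.5 [0.7675 0.2017 0.004 ]
cap_in [495.6 259.7] 0.79 [0.7044 0.3976 0.006 ]
cap_in [410.2 234.5] 0.6 [0.5862 0.2716 0.006 ]
compass [252.4 215.5] 0.73 [ 0.4138 -0.0116 -0.    ]
square [424.3 319.9] 0.64 [0.7656 0.2015 0.    ]
square [261.6 287.3] 0.23 [ 0.591  -0.0494  0.    ]
capsule_ring [237.9 402.8] 0.69 [ 0.784  -0.1525  0.    ]
capsule_ring [422.9 319.2] 0.18 [0.7634 0.1999 0.    ]
t 29.65 pos [0.5882 0.2781 0.103 ] zdir deg -94.2 tilt [-8.e-04 -2.e-04 -1.e+00] shift tool mm [-96.9 -75.  184.1] F [0.5 0.  0.4] open 0.517
```

Both bushings lie at rest in their dishes and the arm is clear. I hand the job in.

```bash
python3 -c "
from plant import *
print(job_done())"
```

```text
the job is handed in; nothing more can be done
None
```

I tried both bushings on the pin, laid each in its dish and handed the job in at about 30 s of the 72 s. No verdict came back, so a pass is not confirmed.

- **First bushing (robot's right):** it stopped 7–8 mm over the pin tip, with the reaction rising to 11 N. That makes it the tight one, and it lies in the square steel tray.
- **Second bushing (robot's left):** it slid fully home at the expected distance, with 8–9 N against the upright. It lies in the brass cap farther to the robot's right.

**Last checks:** by the networks' readings both bushings sit within about 4 mm of the middle of their dishes. The fingers are open and about 0.1 m clear. The square and the ring read unchanged to within 5 mm.

**What went wrong or disagreed:**
- **Fingertip offset:** the fingertips proved to be 25–30 mm behind the reported tool point. My first grasp therefore closed on top of the first bushing and squeezed it off its rest. It rolled about 0.1 m and came to rest beside the compass.
- **Speed during that fall:** I did not measure it. The drop from the rest is only 14 mm, which would be about 0.5 m/s against the 0.8 limit. It would have been faster had the fingers lifted it first.
- **Compass:** the networks read it about 8 mm from where it started. That may be measuring noise or a slight nudge from the rolling bushing, and it is under the 20 mm limit.
- **Silhouette fits:** my fit failed outright on one wrist image, so I used the outline's bounding rectangle there instead.

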